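Pin back the conveyor chain tensioner at the fitting mark

ROBOT

A 7-joint arm with a two-finger parallel gripper is mounted at the origin on the work surface. World frame = base frame: x ahead of the robot, y to its left, z up, the work surface at z = 0. Lengths are in m, angles in degrees, forces in N, time in s.
With the tool pointing down it reaches from about 0.425 to 0.875 m from the base axis. Payload 4.7 kg.
Tool frame: the origin (TCP) lies on the centre line of the jaws, within the pads' length; the fingertips stand ahead of it and the grasp point (between the pads) lies 2 mm behind it (env.tip_reach is the x of the fingertips in the tool frame, in m); x points along the fingers, z is the direction in which the jaws open and shut, and the axes are right-handed (so a half turn about x gives the same grasp; the last joint's range is limited). The gripper opens to 87 mm and grips with 3 to 60 N. Pads are 19 mm wide; open, the fingers measure 117 mm over their backs; the gripper's body (75 mm by 190 mm) begins 51 mm behind the grasp point.
Start: joints at [-63.593, 18.392, -4.016, 83.108, 1.295, 78.541, -3.26], TCP at [0.281, 0.586, 0.24] pointing down, gripper open.
Joint ranges: [-163.93, 163.93], [-17.29, 119.83], [-79.2, 71.16], [3.27, 140.29], [-89.18, 269.18], [5.43, 117.66], [-154.24, 154.24]. Speed limits (degrees/s): [147.25, 147.25, 180, 180, 180, 180, 180].

INTERFACE

Orientations are given as [roll, pitch, yaw] about the fixed x, y, z axes, in that order (R = Rz(yaw) Ry(pitch) Rx(roll)).
In Python, from cell import telemetry, optics, env, models gives the robot as it stands.
- The arm moves only by the shell command python3 -m pendant 'ROWS' [FORCE]. ROWS is JSON, a list of rows, each a list of 3 entries, a list of its own where there are three numbers: the finger opening in mm, from 0 to 87, then the shift along the tool's x, y, z in mm, then the turn, a rotation vector about the tool's x, y, z in rad. A call has 1 to 10 rows; each row is the pose to reach, as a shift and turn from the pose commanded when the call began, along the tool's axes at that moment; what a row does not reach only later rows make up. A row lasts 1/12 s, in which the tool goes at most 41.7 mm and 7.16 degrees, less where a joint would pass 70% of its speed; a pose out of reach is approached as far as the arm can. A call with a gripper value outside its range is refused whole. The fingers move at their own pace and stop on an object; FORCE is the grip in N (left out, the last holds). Time passes only in rows, so rows that repeat a pose let the fingers close. It gives the time, the measured TCP pose, the force and the opening at its end, in the units of the state.
- telemetry.get_obs(): the state, without advancing time (a new reading comes with each control period).
- optics.read_camera(name): name is "scene" or "side" or "wrist"; returns a dict with "image" (480x640x3 uint8, blue, green, red), "range_z" (480x640 float32, m along the optical axis (not along the pixel's ray), 0 where there is no reading), "fx", "fy", "cx", "cy" (pixels), "k1" (the pictures are not rectified: a ray, as slopes to the right and down, at radius r is drawn at 1 + k1 r^2 times it, then the intrinsics apply), "cam_to_world" (4x4, takes a point from camera to world coordinates). Camera axes: x right, y up, looking along -z (the intrinsics and any distortion apply to the point x, -y, -z); pixel columns grow to the right and rows downward; lengths in m; the calibration is good to about 2 mm. A picture is of the moment at which its call begins.
- env.sign_off(): hands the job in, once; it reports no verdict.
Trained networks look in the newest picture that a camera, given by its name, has taken for a name from the list of things; names that differ only in an ending like _2 or _b are one class to them, and where a whole thing is asked for, a point or a joint stands for the part that bears it (a point fixed in the world has none). Each returns a list of dicts, best first, with "confidence" (0 to 1); they miss things now and then, are a little off and sometimes report something else, mostly with a low value. They report only what shows in the picture. A call takes as long as a camera call. They do not tell look-alikes from the thing itself.
- models.masks_of(camera, label): "pixels" (480x640 bool, what is visible of it) and "extent" ([left, top, right, bottom] as shares, 0 to 1, of the picture: columns of its width, rows of its height, round what is visible of it).
- models.landmark_of(camera, label): "centre" ([row, column] as shares, 0 to 1, of the picture: columns of its width, rows of its height: a listed point, or the origin of a listed thing).
The state is a dict: "time_s": time; "qpos": joint angles; "joint_velocities": joint speeds; "effort": joint torques, N m; "tool_pos": TCP position; "tool_rot": TCP orientation; "force": force on the tool from outside, world axes, zero at the start; "wrist_torque": the same for the moment, N m; "grip_width": finger opening in m.
Only numpy, scipy, OpenCV 4.12 (cv2) and the standard library are available. Lean on these libraries where they do the work, as an engineer would, in place of code of your own. Each camera call takes 0.05 s, during which the arm holds its last target.

TASK

The washed chain is about to go back on the sushi conveyor, so pin its sprung tensioner arm back for me: take the locking pin with the thick cylindrical knob out of the block, put it through the eye at the end of the arm, push the arm round against its spring until its pointer reads the long third line of the scale, and drop the pin fully home into the hole there, so that its collar sits down on the arm and it holds on its own. Feel the pin into its hole rather than ramming it on the plate, don't let the arm fly back, and leave the other things lying where they are.

Things in the scene. Friction and masses are not known exactly. Their poses are not given: they have to be found in the camera images.
- pin_knob (a point): Locking pin, centre (half-way up) of its grip: an upright plain steel knob, a cylinder 22 mm across and 48 mm tall. Point is 26 mm above the collar's top, 70 mm above the tip. It is the only pin with a thick cylindrical knob. At the start it stands upright in one of the three holes of the white block, collar on the block's top; raise it 45 mm to draw it out. 120 to 195 g.
- pin_tip (a point): Centre of the lower end (nose) of the locking pin; its axis rises along +z. From the tip up: a tapered nose 4 mm long (9 mm across at the very tip), a round shank 12 mm across up to 40 mm, a collar 26 mm across and 4 mm thick, then the knob.
- pin_block: White drilled plastic block 50 x 150 x 45 mm, fixed; origin under its centre, z up, long side along its own y. Three holes right through, at y = -45, 0 and +45 mm, each holding a pin at the start.
- eye (a point): Centre of the upper mouth of the eye: the upright hole, 13.8 mm across, countersunk 3 mm, at the free end of the steel tensioner arm, 150 mm from the pivot axis, through a boss 34 x 34 mm, 18 mm thick, that clears the index plate by 2 mm. x points outwards along the arm. A white toothed wheel (52 mm across, bolt head 21 mm above the eye) sits on the arm 67 mm inward.
- tensioner (a joint): Angle of the arm about its upright pivot, rad. 0: held by its spring against the stop. Grows as the arm is pushed round clockwise seen from above, up to 1.08. The pointer is at the four holes at 0.244, 0.489, 0.733 (third, long line) and 0.977. The spring always pushes back: at the eye 3.5 N at 0, 8 N at the third line, 9.5 N at the fourth, so a pin there drags in the eye as it goes down.
- pivot (a point): Point on the upright pivot axis of the arm, level with the index plate's upper face (85 mm above the counter). z up. Nothing on the conveyor unit stands more than 52 mm above this point.
- third_hole (a point): Centre of the upper mouth of the third hole of the fixed level index plate under the arm's end, at the scale's long line. Plate 8 mm thick, 27 mm free below; four holes 13.8 mm across, 1.2 mm chamfers, 150 mm from the pivot, 14 degrees apart, counted from the arm's rest. Eye's mouth is 20 mm above the plate. Pin home: tip 20 mm below this point, collar on the boss.
- tee_pin: A pin with a thin cross-bar handle (50 mm wide), standing in another hole of the block; not needed. Origin at the centre of its lower end.
- ball_pin: A pin with a small ball handle (18 mm), standing in another hole of the block; not needed. Origin at the centre of its lower end.
- wrench: A flat steel spanner 180 mm long lying on the counter between the robot and the conveyor unit; not needed. Origin under its centre, length along x.
- brush: A wooden-handled cleaning brush 200 mm long lying on the deck of the conveyor unit; not needed. Origin under its centre, length along x.
- carrier_1: A grey crescent-shaped chain carrier, 124 mm across, lying flat on the counter on the robot's side of the block; not needed.
- carrier_2: Another grey crescent-shaped chain carrier, lying flat on the counter; not needed.
- sushi_dish: A blue ceramic dish 150 mm in diameter; not needed.
- tumbler: A steel cup 120 mm tall; not needed.
- soy_bottle: An amber glass bottle 160 mm tall; not needed.
Things that resemble listed ones, but are neither listed nor needed, are in the scene too. What is shaped like the part that bears pin_knob but orange is not meant.

How it is judged (in metres and radians):
On the way, in this order (a step that is already met when the one before it is completed fails the run):
1. the locking pin stands in the eye of the tensioner arm (horizontal distance between pin_tip and eye below 0.006 m and z of pin_tip in the frame of eye below -0.01 m and value of joint tensioner below 0.6 rad), for 0.1 s.
2. with the pin in its eye the arm has been pushed round to the third, long line of the scale (horizontal distance between pin_tip and eye below 0.008 m and z of pin_tip in the frame of eye below -0.01 m and value of joint tensioner between 0.68 and 0.79 rad), for 0.1 s.
At the end, for the whole second after the job is handed in: The arm stands still at the third line (0.68 to 0.79 rad), held there by the locking pin alone: the pin's tip is within 7 mm sideways of the third hole and at least 17 mm below the plate's upper face (fully home is 20 mm), the pin upright within 0.2 rad, let go and at rest (value of joint tensioner between 0.68 and 0.79 rad and horizontal distance between pin_tip and third_hole below 0.007 m and z of pin_tip in the frame of third_hole below -0.017 m and angle between pin_tip's own z axis and vertical below 0.2 rad and velocity of joint tensioner between -0.05 and 0.05 rad/s and linear speed of pin below 0.02 m/s); the robot touches nothing.
It fails at once if the pin is rammed or jammed against the index plate (over 45 N) (contact force between pin and index_plate above 45 N).
It fails at once if the arm flies back under its spring (faster than 3 rad/s) (velocity of joint tensioner below -3 rad/s).
It fails at once if another thing is pushed out of its place (over 30 mm) (distance of any of tee_pin, ball_pin, wrench, brush, carrier_1, carrier_2, sushi_dish, tumbler, soy_bottle from where it was at the start of the episode above 0.03 m).
It also fails if it takes over 64 s, if anything falls off the work surface, if the arm or the gripper's body presses on something with over 40 N, if the wrist force passes 120 N, or if a joint passes its speed limit or range.

## Working session

There is one attempt and no reset: what is moved stays moved. The work goes in short steps, Python scripts to look and compute and a shell command to move; the robot and the scene stay as the last step left them, time stands still between calls to the robot, and variables do not carry over. Pictures are saved under pics/ and viewed, and the job is handed in when it is done.

```bash
ls; mkdir -p pics; cat > h.py <<'E'
import numpy as np, cv2
from cell import telemetry, optics, env, models
def snap(cam,name=None):
    d=optics.read_camera(cam)
    if name: cv2.imwrite(f'pics/{name}.png',d['image'])
    return d
def rays(d,uv):
    uv=np.atleast_2d(np.float64(uv))
    K=np.array([[d['fx'],0,d['cx']],[0,d['fy'],d['cy']],[0,0,1.]])
    return cv2.undistortPoints(uv.reshape(-1,1,2),K,np.array([d['k1'],0,0,0,0.])).reshape(-1,2)
def world(d,u,v,z=None,rz=None):
    s=rays(d,[(u,v)])[0]; T=np.array(d['cam_to_world'])
    r=np.array([s[0],-s[1],-1.])
    if z is not None:
        dw=T[:3,:3]@r; k=(z-T[2,3])/dw[2]; return T[:3,3]+k*dw
    if rz is None: rz=d['range_z'][int(round(v)),int(round(u))]
    return T[:3,:3]@(r*rz)+T[:3,3]
def project(d,p):
    T=np.array(d['cam_to_world']); c=T[:3,:3].T@(np.array(p)-T[:3,3])
    x,y=c[0]/-c[2],-c[1]/-c[2]; f=1+d['k1']*(x*x+y*y)
    return d['fx']*x*f+d['cx'], d['fy']*y*f+d['cy']
def cloud(d):
    h,w=d['range_z'].shape; u,v=np.meshgrid(np.arange(w),np.arange(h))
    s=rays(d,np.stack([u.ravel(),v.ravel()],1)); rz=d['range_z'].ravel()[:,None]
    T=np.array(d['cam_to_world'])
    P=np.c_[s[:,:1],-s[:,1:],-np.ones((len(s),1))]*rz
    return (P@T[:3,:3].T+T[:3,3]).reshape(h,w,3)
def tool():
    from scipy.spatial.transform import Rotation as R
    o=telemetry.get_obs(); return np.array(o['tool_pos']),R.from_euler('xyz',o['tool_rot'],degrees=True).as_matrix(),o
E
python3 - <<'E'
from h import *
for c in ['scene','side','wrist']:
    d=snap(c,c+'0'); print(c,np.round(d['cam_to_world'],3).tolist(),d['fx'],d['k1'])
    for l in ['pin_knob','pin_tip','eye','pivot','third_hole','pin_block','tee_pin','ball_pin']:
        r=models.landmark_of(c,l)
        print(l,[(round(x['confidence'],2),round(x['centre'][1]*640,1),round(x['centre'][0]*480,1)) for x in r[:4]])
print(telemetry.get_obs(),env.tip_reach)
E
```

```text
pics
scene [[0.752, -0.416, 0.512, 1.086], [0.659, 0.452, -0.601, -0.789], [0.019, 0.789, 0.614, 0.745], [0.0, 0.0, 0.0, 1.0]] 485.2415659771567 0.03245606019009647
pin_knob [(0.68, 303.1, 284.3), (0.68, 317.4, 233.0), (0.62, 280.1, 294.2), (0.58, 271.4, 257.3)]
pin_tip [(0.83, 315.8, 289.7), (0.83, 306.1, 307.5), (0.72, 318.0, 258.1), (0.68, 271.0, 279.8)]
eye [(0.77, 415.9, 204.2), (0.37, 272.1, 257.3)]
pivot [(0.8, 405.4, 180.8)]
third_hole [(0.87, 367.6, 200.3), (0.26, 190.6, 277.9)]
pin_block [(0.65, 287.8, 272.5), (0.57, 270.8, 283.2)]
tee_pin [(0.69, 412.8, 207.2), (0.54, 287.9, 269.1)]
ball_pin [(0.62, 251.1, 232.9), (0.5, 259.9, 290.7)]
side [[0.999, 0.023, -0.036, 0.478], [-0.043, 0.62, -0.783, -1.107], [0.004, 0.784, 0.621, 0.899], [0.0, 0.0, 0.0, 1.0]] 611.8986975205149 -0.10880893683373542
pin_knob [(0.87, 355.2, 325.6), (0.82, 350.3, 282.1), (0.78, 312.8, 301.2), (0.7, 363.4, 304.8)]
pin_tip [(0.95, 351.0, 350.3), (0.81, 348.9, 308.3), (0.75, 313.0, 282.5), (0.6, 309.4, 323.1)]
eye [(0.62, 365.0, 189.9)]
pivot [(0.84, 327.1, 172.6)]
third_hole [(0.75, 329.8, 208.4)]
pin
[... 396 characters left out ...]
all_pin []
{'time_s': 1.35, 'qpos': array([-63.59548321,  18.39004956,  -4.01780849,  83.10713435,
         1.29357268,  78.5406845 ,  -3.25956036]), 'joint_velocities': array([-0.08818345,  0.00950088,  0.00940862,  0.0816124 ,  0.04380866,
        0.0080677 ,  0.02050112]), 'effort': array([ 9.43985979e-04, -4.91096628e+01, -4.02346021e-01, -3.12766564e+01,
       -6.35654340e-02,  3.37507739e-02,  2.27070160e-05]), 'tool_pos': array([0.28083268, 0.58622801, 0.23961167]), 'tool_rot': array([-6.24504342, 89.99276589, 58.16100406]), 'force': array([ 0.36242366, -0.07720517,  0.22556542]), 'wrist_torque': array([-0.00365994, -0.02313161, -0.0169766 ]), 'grip_width': 0.08662198880109018} 0.017
```

View pics/scene0.png

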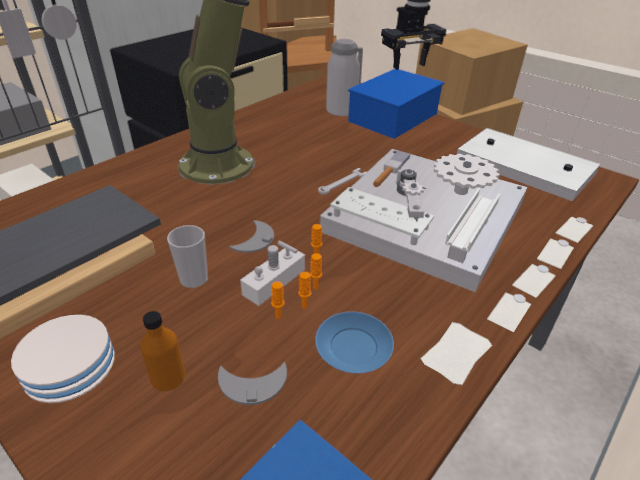

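View pics/side0.png

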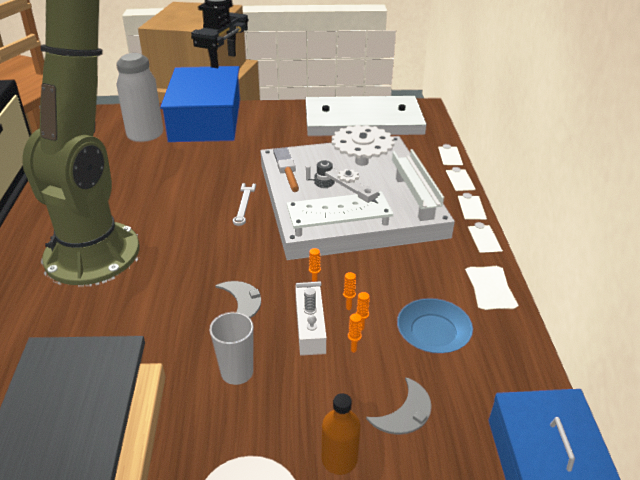

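The scene view shows the steel knob in the middle of the white block at about (272,257), and in the side view at (310,300). Candidates (side view):
- steel knob (310,300)
- tee pin (309,287)
- ball pin (312,322)
- orange look-alikes (315,262), (350,288), (363,305) and (355,328)

I choose the steel one at (310,300) and check it in a close crop.

```bash
python3 - <<'E'
from h import *
d=snap('side');e=snap('scene')
a=cv2.resize(d['image'][245:365,270:390],(560,560),interpolation=cv2.INTER_CUBIC)
cv2.imwrite('pics/crop1.png',a)
b=cv2.resize(d['image'][130:255,255:455],(800,500),interpolation=cv2.INTER_CUBIC)
cv2.imwrite('pics/crop2.png',b)
b=cv2.resize(e['image'][140:265,315:535],(800,455),interpolation=cv2.INTER_CUBIC)
cv2.imwrite('pics/crop3.png',b)
np.savez('views.npz',side=cloud(d),scene=cloud(e))
for n,D in(('side',d),('scene',e)):
    P=cloud(D);z=P[...,2]
    from collections import Counter
    print(n)
    for u,v in ([(310,300),(310,294),(312,345),(329,208),(327,172),(365,190)] if n=='side' else [(272,250),(272,262),(367,200),(405,181),(416,204)]):
        print(u,v,np.round(P[v,u],4))
E
```

```text
side
310 300 [ 0.503  -0.261   0.0835]
310 294 [ 0.5032 -0.2575  0.0959]
312 345 [ 0.5045 -0.3236  0.0254]
329 208 [0.5567 0.0395 0.0846]
327 172 [0.5589 0.1661 0.1027]
365 190 [0.6431 0.0804 0.1049]
scene
272 250 [ 0.5074 -0.2535  0.0977]
272 262 [ 0.5093 -0.2569  0.0679]
367 200 [0.5306 0.0493 0.0861]
405 181 [0.5616 0.1673 0.1006]
416 204 [0.643  0.0882 0.1066]
```

View pics/crop1.png

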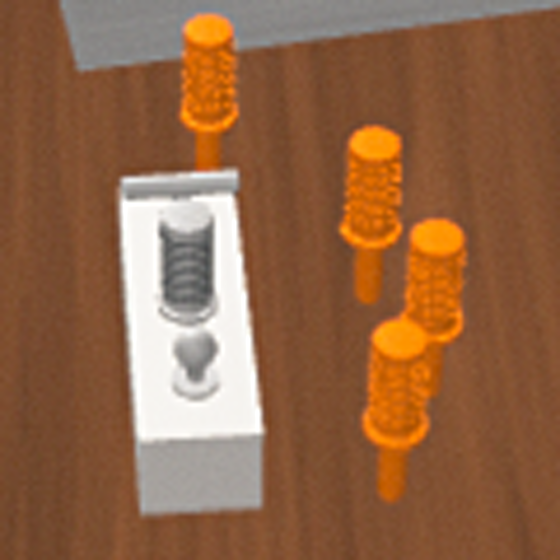

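View pics/crop2.png

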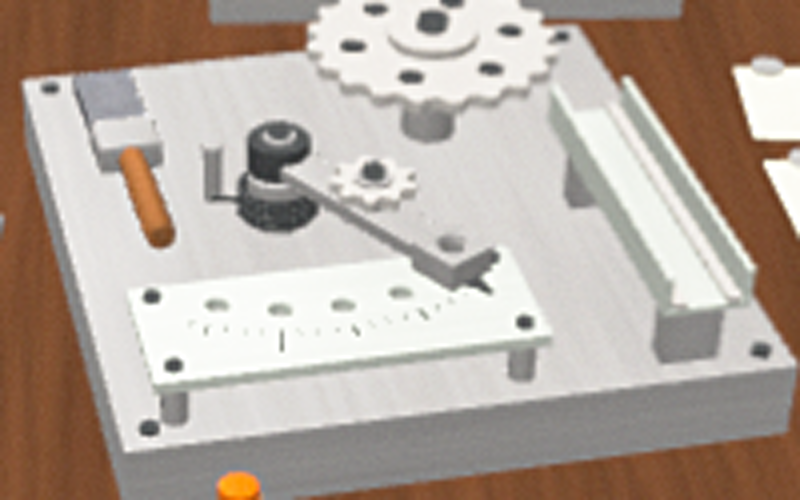

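View pics/crop3.png

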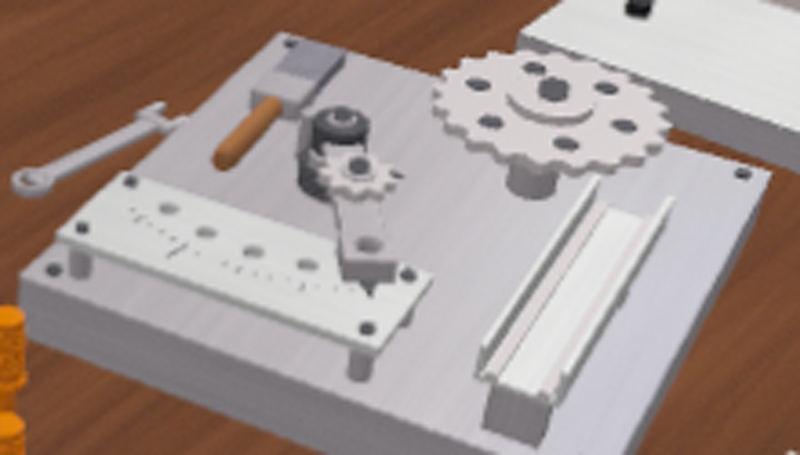

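```bash
python3 - <<'E'
from h import *
from scipy.optimize import least_squares
d=snap('side');e=snap('scene')
S=[(216,304),(280,309),(344,305),(402,292)];C=[(168,208),(206,232),(253,251),(307,264)]
def f(u,v): return 255+(u+.5)/4-.5,130+(v+.5)/4-.5
def g(u,v): return 315+(u+.5)/3.636-.5,140+(v+.5)/3.64-.5
hs=[world(d,*f(*p),z=.085) for p in S]; hc=[world(e,*g(*p),z=.085) for p in C]
print(np.round(hs,4)[:,:2],'\n',np.round(hc,4)[:,:2])
es=world(d,*f(452,243),z=.105);ec=world(e,*g(370,245),z=.105);print('eye',es,ec)
H=(np.array(hs)+hc)/2; E=(es+ec)/2
ang=np.radians([56,42,28,14])
def model(p,a): # clockwise positive joint
    return np.c_[p[0]+.15*np.cos(p[2]-a),p[1]+.15*np.sin(p[2]-a)]
for nm,Hh,Ee in(('side',np.array(hs),es),('scene',np.array(hc),ec),('avg',H,E)):
    r=least_squares(lambda p:(np.r_[model(p,ang),model(p,np.array([0.]))]-np.r_[Hh[:,:2],[Ee[:2]]]).ravel(),[.56,.166,-.6])
    print(nm,r.x,np.degrees(r.x[2]),'rms',np.sqrt((r.fun**2).mean()),'third',model(r.x,ang[1:2]),'eye',model(r.x,np.array([0.])))
for n,D in(('side',d),('scene',e)):
    P=cloud(D)
    # knob
    m=(np.abs(P[...,0]-.505)<.02)&(np.abs(P[...,1]+.26)<.03)&(P[...,2]>.091)&(P[...,2]<.102)
    print(n,'knobtop',P[m].mean(0),P[m].min(0),P[m].max(0),m.sum())
    m=(np.abs(P[...,0]-.505)<.05)&(np.abs(P[...,1]+.27)<.1)&(np.abs(P[...,2]-.045)<.004)
    q=P[m][:,:2].astype(np.float32); print('block',cv2.minAreaRect(q),m.sum())
    for l in ['pin_block','tumbler','carrier_1']:
        pass
    for c in P[::1]: pass
    m=(P[...,2]>.11)&(P[...,0]>.4)&(P[...,1]<.3)&(P[...,0]<.9)&(P[...,1]>-.5)
    print(n,'high',P[m].min(0),P[m].max(0))
E
```

```text
[[0.5102 0.0501]
 [0.5469 0.0437]
 [0.584  0.0464]
 [0.6187 0.0583]] 
 [[0.5097 0.0519]
 [0.5462 0.0459]
 [0.5824 0.0489]
 [0.6171 0.0606]]
eye [0.64903783 0.07851985 0.105     ] [0.64925702 0.08049035 0.105     ]
side [ 0.55340579  0.19372189 -0.8799013 ] -50.414630699955715 rms 0.00040087835860507437 third [[0.54708618 0.04385508]] eye [[0.64898988 0.07812049]]
scene [ 0.5525967   0.19587247 -0.88005168] -50.42324684825153 rms 0.0004090751092949394 third [[0.54625455 0.04600661]] eye [[0.6481634 0.0802567]]
avg [ 0.55300125  0.19479718 -0.8799765 ] -50.418939465455075 rms 0.00030491404900236953 third [[0.54667036 0.04493084]] eye [[0.64857664 0.0791886 ]]
side knobtop [ 0.50310732 -0.25255368  0.09628458] [ 0.49198578 -0.26333065  0.09102076] [ 0.51314107 -0.23929201  0.1005346 ] 98
block ((0.5030860900878906, -0.2535541355609894), (0.05024511739611626, 0.1461893916130066), 2.0846505165100098) 968
side high [0.53512397 0.00738701 0.11001535] [0.81336727 0.29991018 0.1410062 ]
scene knobtop [ 0.50404093 -0.24879598  0.0963568 ] [ 0.4915227  -0.25853844  0.09152599] [ 0.51352004 -0.23728933  0.09983845] 72
block ((0.5031008720397949, -0.24684804677963257), (0.053533680737018585, 0.15098711848258972), 2.21589994430542) 867
scene high [ 0.40008596 -0.36292476  0.11007596] [0.81308601 0.29978702 0.13942443]
```

```bash
cat >> h.py <<'E'
from scipy.spatial.transform import Rotation as R
def plan(target,jaw=(1,0,0)):
    p,Rm,o=tool()
    z=np.array(jaw,float); z/=np.linalg.norm(z)
    if z@Rm[:,2]<0: z=-z
    x=np.array([0,0,-1.]); y=np.cross(z,x)
    Rt=np.c_[x,y,z]
    print('t',o['time_s'],'pos',np.round(p,4),'F',np.round(o['force'],2),'M',np.round(o['wrist_torque'],3),'w',round(o['grip_width'],4),'j7',round(o['qpos'][6],1))
    print('shift mm',np.round(Rm.T@(np.array(target)-p)*1000,1),'rotvec',np.round(R.from_matrix(Rm.T@Rt).as_rotvec(),4))
    return p,Rm,Rt
E
python3 - <<'E'
from h import *
v=np.load('views.npz');
p,Rm,Rt=plan([.503,.2,.26]); print(Rm.round(3))
P=v['scene']; d=snap('scene');im=d['image'].astype(int)
m=(im[...,2]>200)&(im[...,0]<60)&(im[...,1]>80)&(im[...,1]<170)
q=P[m&(P[...,2]>.05)]; q=q[(q[:,0]<.8)&(q[:,1]<0)]
n,l,s,c=cv2.connectedComponentsWithStats(m.astype(np.uint8))
for i in range(1,n):
    if s[i,4]>30:
        q=P[l==i]; print(s[i],q.min(0).round(3),q.max(0).round(3))
m=(im[...,0]>100)&(im[...,2]<70); m[:,:340]=0;m[150:]=0
print('box',np.percentile(P[m],[2,98],axis=0))
print('tumbler',P[240:285,175:205].reshape(-1,3).min(0),P[240:285,175:205].reshape(-1,3).max(0))
E
```

```text
t 1.55 pos [0.2809 0.5862 0.2395] F [ 0.34 -0.28 -0.1 ] M [-0.023  0.053  0.036] w 0.0875 j7 -3.3
shift mm [ -20.4 -367.2 -252.3] rotvec [1.1241 0.     0.    ]
[[ 0.    -0.902  0.432]
 [ 0.     0.432  0.902]
 [-1.    -0.     0.   ]]
[313 224   8   5  31] [ 0.506 -0.132  0.09 ] [ 0.524 -0.114  0.094]
[312 254   9   6  43] [ 0.575 -0.212  0.09 ] [ 0.592 -0.193  0.096]
[300 272  12   6  55] [ 0.576 -0.27   0.042] [ 0.615 -0.21   0.095]
[272 282  10   7  53] [ 0.575 -0.327  0.089] [ 0.594 -0.309  0.094]
box [[0.10554471 0.51574208 0.00628409]
 [0.30555174 0.79069368 0.1232467 ]]
tumbler [ 0.30032643 -0.78871018 -0.00199398] [ 1.08627837 -0.32746092  0.74471665]
```

```bash
python3 -m pendant '[[50,[-20,-367,-252],[1.124,0,0]],[50,[-20,-367,-252],[1.124,0,0]],[50,[-20,-367,-252],[1.124,0,0]],[50,[-20,-367,-252],[1.124,0,0]],[50,[-20,-367,-252],[1.124,0,0]],[50,[-20,-367,-252],[1.124,0,0]],[50,[-20,-367,-252],[1.124,0,0]],[50,[-20,-367,-252],[1.124,0,0]],[50,[-20,-367,-252],[1.124,0,0]],[50,[-20,-367,-252],[1.124,0,0]]]' 25; python3 - <<'E'
from h import *
d=snap('wrist','w1')
plan([.505,-.252,.2])
E
```

```text
time_s: 2.43
tool_pos: [0.4892, 0.2236, 0.2588]
tool_rot: [43.4, 89.9, 43.1]
force: [1.1, 0.6, 0.1]
grip_width: 0.0503
t 2.4833 pos [0.4945 0.2133 0.2595] F [ 3.35 -6.14  0.04] M [-0.644 -0.249 -0.079] w 0.0505 j7 -26.1
shift mm [  61.7 -464.8   16.4] rotvec [-0.0135  0.0049  0.0046]
```

```bash
python3 -m pendant '[[50,[0,-420,12],[0,0,0]],[50,[0,-420,12],[0,0,0]],[50,[0,-420,12],[0,0,0]],[50,[0,-420,12],[0,0,0]],[50,[0,-420,12],[0,0,0]],[50,[0,-420,12],[0,0,0]],[50,[0,-420,12],[0,0,0]],[50,[0,-420,12],[0,0,0]],[50,[0,-420,12],[0,0,0]],[50,[0,-420,12],[0,0,0]]]'; python3 -m pendant '[[50,[30,-15,0],[0,0,0]],[50,[30,-15,0],[0,0,0]],[50,[30,-15,0],[0,0,0]]]'; python3 - <<'E'
from h import *
d=snap('wrist','w2')
plan([.505,-.252,.2])
for l in ['pin_knob','pin_block']:
    print([(round(x['confidence'],2),x['centre'][1]*640,x['centre'][0]*480) for x in models.landmark_of('wrist',l)][:4])
E
```

```text
time_s: 3.32
tool_pos: [0.5003, -0.1927, 0.2588]
tool_rot: [18.5, 89.9, 18.5]
force: [1.5, 0.3, -1.0]
grip_width: 0.0501
time_s: 3.57
tool_pos: [0.4994, -0.2064, 0.2271]
tool_rot: [165.9, 89.8, 165.8]
force: [0.5, 1.8, 0.8]
grip_width: 0.0501
t 3.6167 pos [ 0.5005 -0.2052  0.2281] F [1.14 0.56 0.71] M [-0.115 -0.018 -0.033] w 0.0501 j7 23.3
shift mm [ 28.1 -46.8   4.5] rotvec [ 0.0003 -0.0008 -0.0008]
[(0.96, 426.17600000000004, 286.08), (0.82, 335.104, 138.72), (0.75, 408.832, 223.776), (0.64, 317.696, 276.288)]
[(0.75, 321.216, 252.0)]
```

View pics/w1.png

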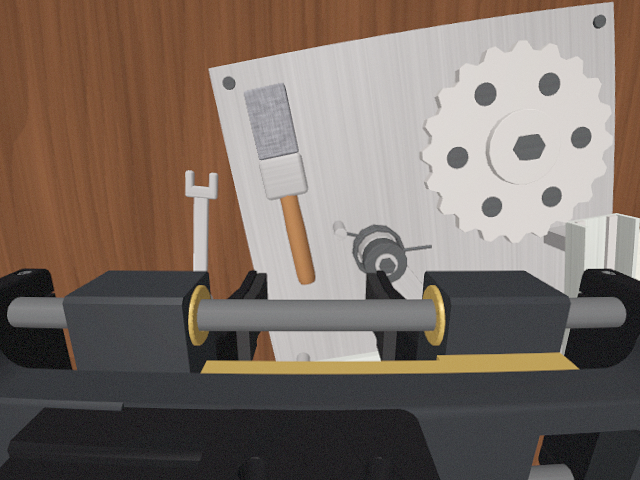

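View pics/w2.png

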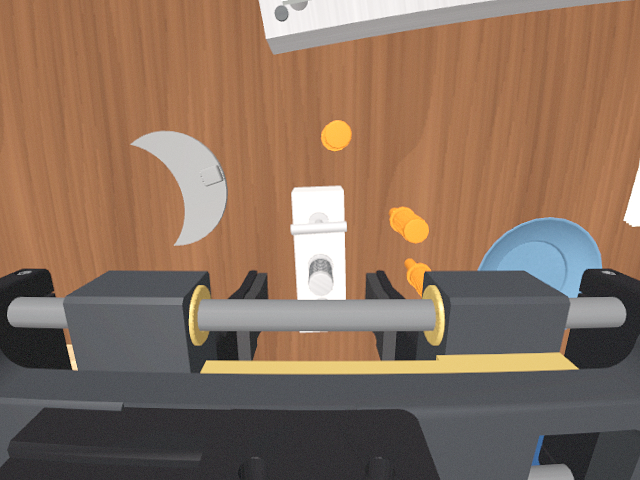

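The wrist view shows the steel knob's top at about (320,284) in the white block, with the tee pin at (318,228) and orange pins to the right (336,135), (415,230), (418,275). I'll locate the knob's top from it.

```bash
python3 - <<'E'
from h import *
d=snap('wrist');cv2.imwrite('pics/w2c.png',cv2.resize(d['image'][240:310,280:360],(800,700)[0:2] and (640,560),interpolation=cv2.INTER_CUBIC))
P=cloud(d);sub=P[240:300,290:350].reshape(-1,3);im=np.zeros(1)
m=(sub[:,2]>.095)&(sub[:,2]<.103)
print(m.sum(),sub[m].mean(0),sub[m].min(0),sub[m].max(0))
print(world(d,320,284,z=.099))
p,Rm,Rt=plan([.505,-.252,.2]); print(Rm.round(3))
E
```

```text
441 [ 0.50308132 -0.24874901  0.09705489] [ 0.49224033 -0.25990167  0.09501698] [ 0.51329051 -0.23814357  0.09904629]
[ 0.50533784 -0.24646714  0.099     ]
t 3.7667 pos [ 0.5015 -0.2044  0.2292] F [-0.2   0.19 -0.  ] M [-0.032  0.035 -0.011] w 0.0501 j7 23.3
shift mm [ 29.2 -47.6   3.3] rotvec [ 0.003   0.0017 -0.0004]
[[ 0.002 -0.003  1.   ]
 [ 0.     1.     0.003]
 [-1.     0.     0.002]]
```

View pics/w2c.png

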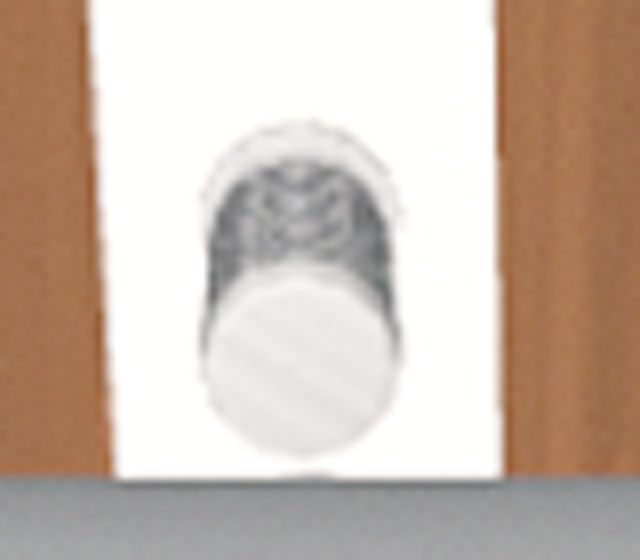

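```bash
python3 -m pendant '[[50,[0,-45,2],[0,0,0]],[50,[30,-45,2],[0,0,0]],[50,[65,-45,2],[0,0,0]],[50,[100,-45,2],[0,0,0]],[50,[130,-45,2],[0,0,0]],[50,[152,-45,2],[0,0,0]],[50,[153,-45,2],[0,0,0]],[50,[153,-45,2],[0,0,0]]]'; python3 - <<'E'
from h import *
d=snap('wrist','w3')
plan([.503,-.249,.075])
E
```

```text
time_s: 4.43
tool_pos: [0.5027, -0.2498, 0.0751]
tool_rot: [156.0, 89.9, 156.1]
force: [-0.1, -0.8, -0.1]
grip_width: 0.0502
t 4.4833 pos [ 0.5036 -0.2506  0.0765] F [ 1.22 -0.25  0.3 ] M [-0.049  0.049 -0.001] w 0.0499 j7 35.7
shift mm [ 1.5  1.6 -0.6] rotvec [0.0015 0.0015 0.0003]
```

View pics/w3.png

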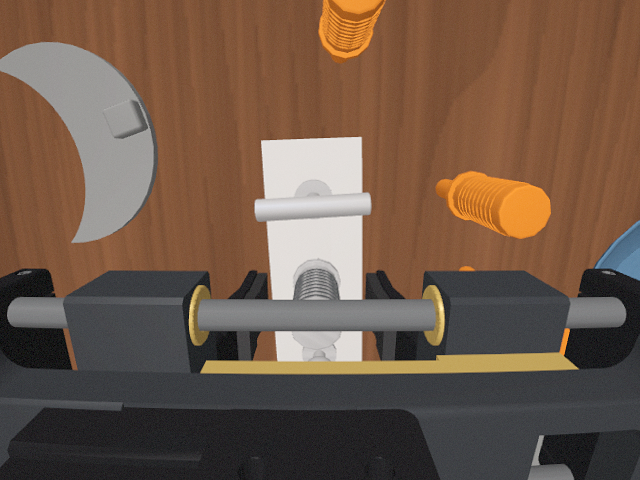

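```bash
python3 -m pendant '[[10,[0,0,0],[0,0,0]],[10,[0,0,0],[0,0,0]],[10,[0,0,0],[0,0,0]],[10,[0,0,0],[0,0,0]],[10,[0,0,0],[0,0,0]],[10,[0,0,0],[0,0,0]]]' 60; python3 - <<'E'
from h import *
plan([.503,-.249,.075])
E
```

```text
time_s: 4.98
tool_pos: [0.5027, -0.2511, 0.0758]
tool_rot: [5.5, 90.0, 5.5]
force: [0.8, -0.0, 2.2]
grip_width: 0.0208
t 4.9833 pos [ 0.5027 -0.2511  0.0758] F [ 0.79 -0.02  2.21] M [-0.005  0.133  0.064] w 0.0208 j7 35.7
shift mm [0.8 2.1 0.3] rotvec [ 0.0001  0.0009 -0.0001]
```

```bash
python3 -m pendant '[[10,[-15,0,0],[0,0,0]],[10,[-30,0,0],[0,0,0]],[10,[-45,0,0],[0,0,0]],[10,[-65,0,0],[0,0,0]],[10,[-100,0,0],[0,0,0]],[10,[-135,0,0],[0,0,0]],[10,[-165,0,0],[0,0,0]],[10,[-165,0,0],[0,0,0]]]'; python3 - <<'E'
from h import *
d=snap('side','s2');cv2.imwrite('pics/s2c.png',cv2.resize(d['image'][180:360,220:460],(800,600)))
plan([.6486,.079,.24])
E
```

```text
time_s: 5.65
tool_pos: [0.5051, -0.2529, 0.2465]
tool_rot: [-14.2, 89.4, -14.2]
force: [0.3, -0.4, -1.6]
grip_width: 0.0209
t 5.7 pos [ 0.504  -0.2521  0.2434] F [-0.17  0.01 -1.34] M [-0.083  0.067 -0.028] w 0.0206 j7 29.4
shift mm [  3.9 331.1 144.5] rotvec [-0.0001  0.0062  0.0013]
```

View pics/s2c.png

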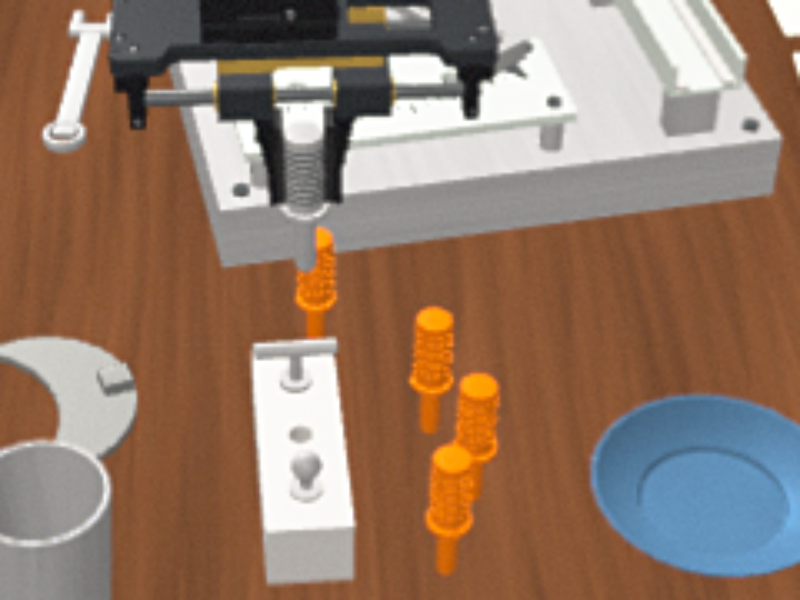

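The pin is drawn out and upright between the fingers at crop (302,190). The middle block hole is empty at (300,433), and the tee and ball pins are undisturbed.

```bash
python3 -m pendant '[[10,[4,333,144],[0,0,0]],[10,[4,333,144],[0,0,0]],[10,[4,333,144],[0,0,0]],[10,[4,333,144],[0,0,0]],[10,[4,333,144],[0,0,0]],[10,[4,333,144],[0,0,0]],[10,[4,333,144],[0,0,0]],[10,[4,333,144],[0,0,0]],[10,[4,333,144],[0,0,0]],[10,[4,333,144],[0,0,0]]]'; python3 - <<'E'
from h import *
d=snap('side','s3');e=snap('scene','c3');w=snap('wrist','w4')
print(world(d,309.5,309.5,z=.045))
cv2.imwrite('pics/s3c.png',cv2.resize(d['image'][60:255,255:455],(800,780))[:600]*0+cv2.resize(d['image'][90:240,275:475],(800,600)))
cv2.imwrite('pics/c3c.png',cv2.resize(e['image'][110:260,330:530],(800,600)))
cv2.imwrite('pics/c3h.png',cv2.resize(e['image'][230:300,235:315],(640,560)))
plan([.6486,.079,.24])
E
```

```text
time_s: 6.53
tool_pos: [0.6464, 0.0925, 0.2324]
tool_rot: [137.9, 89.7, 138.5]
force: [-0.9, 1.8, -1.9]
grip_width: 0.0207
[ 0.50234109 -0.2478996   0.045     ]
t 6.6833 pos [0.6455 0.0814 0.2341] F [ 0.22 -1.17 -1.68] M [-0.126  0.037 -0.037] w 0.0207 j7 -1.7
shift mm [-5.9 -2.4  3.1] rotvec [ 0.0002 -0.0034  0.002 ]
```

View pics/s3c.png

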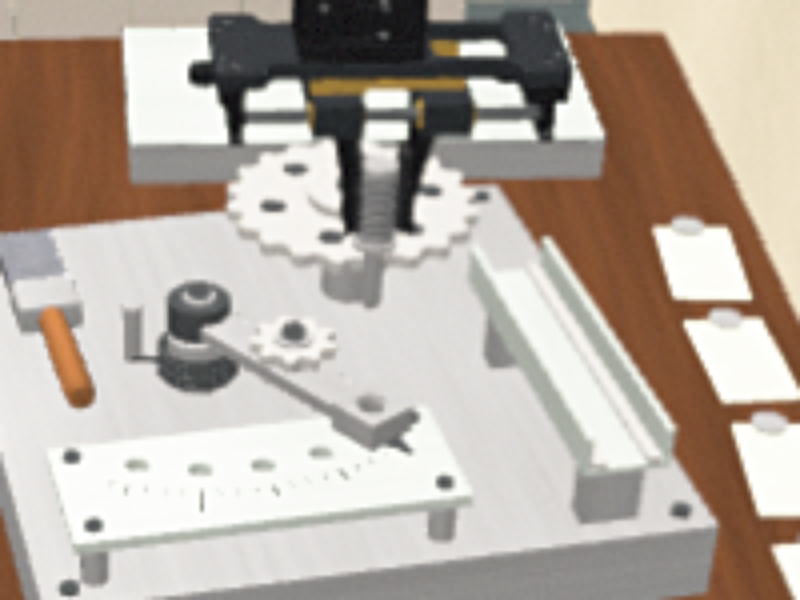

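View pics/c3c.png

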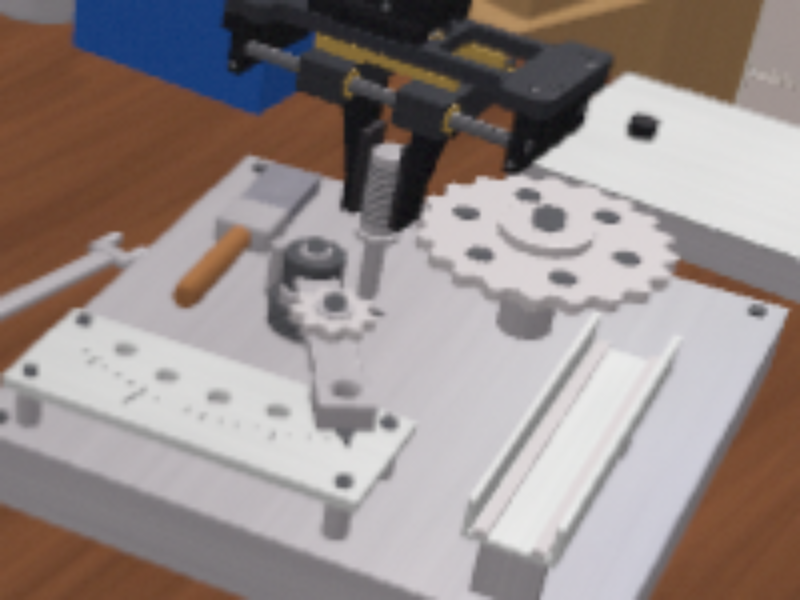

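View pics/c3h.png

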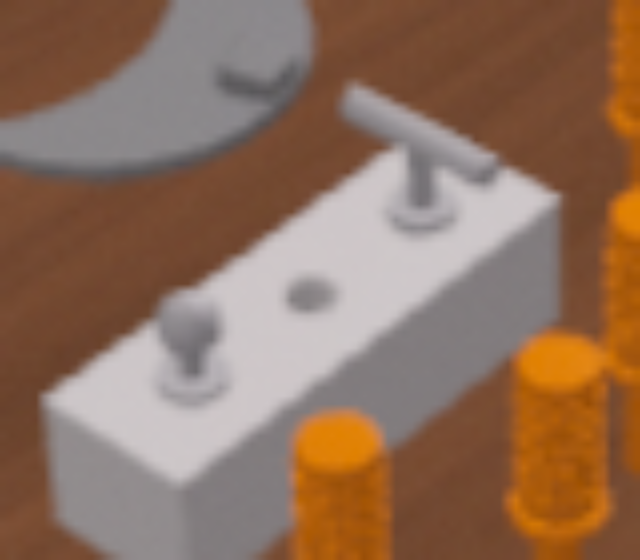

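View pics/w4.png

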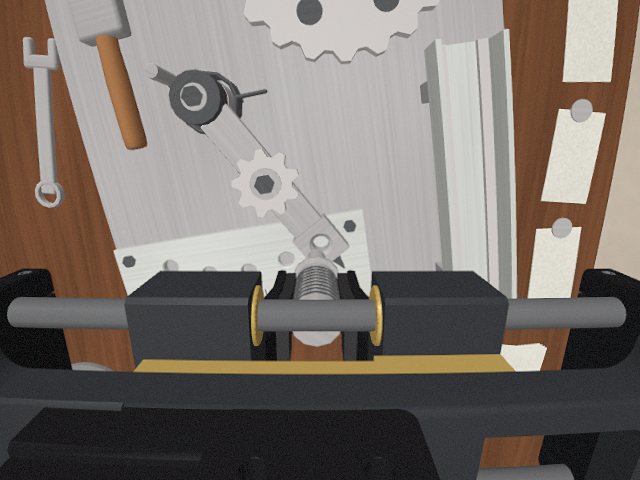

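```bash
python3 - <<'E'
from h import *
d=snap('side');e=snap('scene');w=snap('wrist')
f=lambda u,v:(275+(u+.5)/4-.5,90+(v+.5)/4-.5)
g=lambda u,v:(330+(u+.5)/4-.5,110+(v+.5)/4-.5)
print('hole scene',world(e,235+312.5/8-.5,230+295.5/8-.5,z=.045))
p,Rm,Rt=plan([.6486,.079,.24])
zt=p[2]-.0708
print('side tip',world(d,*f(371,301),z=zt),'eye',world(d,*f(371,404),z=.105))
print('scene tip',world(e,*g(371,296),z=zt),'eye',world(e,*g(345,388),z=.105))
print('wrist eye',world(w,320.5,241,z=.105),'third?',)
c=w['image'][210:280,90:380];cv2.imwrite('pics/w4c.png',cv2.resize(c,None,fx=2.7,fy=2.7,interpolation=cv2.INTER_CUBIC))
E
```

```text
hole scene [ 0.50276207 -0.24699349  0.045     ]
t 6.8333 pos [0.6459 0.0796 0.2358] F [-0.19  0.07 -1.59] M [-0.081  0.036  0.009] w 0.0209 j7 -1.8
shift mm [-4.2 -0.6  2.7] rotvec [-0.0031 -0.0009  0.0008]
side tip [0.64692575 0.09405899 0.16497632] eye [0.64833991 0.07749307 0.105     ]
scene tip [0.64950818 0.08912369 0.16497632] eye [0.64763569 0.08079722 0.105     ]
wrist eye [0.64948878 0.07577442 0.105     ] third?
```

View pics/w4c.png

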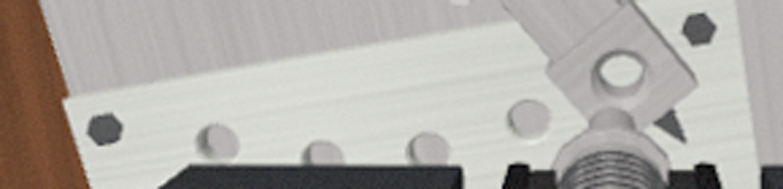

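```bash
cat >> h.py <<'E'
def overlay(d,tip,tilt=(0,0),box=None,sc=4,name='o',extra=[]):
    x0,y0,x1,y1=box; im=cv2.resize(d['image'][y0:y1,x0:x1],None,fx=sc,fy=sc,interpolation=cv2.INTER_CUBIC)
    ax=np.array([tilt[0],tilt[1],1.]);ax/=np.linalg.norm(ax)
    t=np.linspace(0,2*np.pi,40)
    for h,r,c in((0,.0045,(0,0,255)),(.004,.006,(0,255,255)),(.04,.013,(0,255,0)),(.044,.013,(0,255,0)),(.046,.011,(255,0,0)),(.094,.011,(255,0,255))):
        pts=[project(d,np.array(tip)+ax*h+r*np.array([np.cos(a),np.sin(a),0])) for a in t]
        q=((np.array(pts)+.5-[x0,y0])*sc-.5); cv2.polylines(im,[np.int32(q*16)],True,c,1,cv2.LINE_AA,4)
    for P,r,c in extra:
        pts=[project(d,np.array(P)+r*np.array([np.cos(a),np.sin(a),0])) for a in t]
        q=((np.array(pts)+.5-[x0,y0])*sc-.5); cv2.polylines(im,[np.int32(q*16)],True,c,1,cv2.LINE_AA,4)
    cv2.imwrite(f'pics/{name}.png',im)
E
python3 - <<'E'
from h import *
d=snap('side');e=snap('scene');w=snap('wrist')
p,Rm,Rt=plan([.6486,.079,.24]);print(Rm.round(4))
tip=[p[0],p[1]+.002,p[2]-.0708]
overlay(d,tip,box=(320,110,420,210),sc=6,name='o1');overlay(e,tip,box=(390,130,470,220),sc=6,name='o2');overlay(w,tip,box=(270,200,370,350),sc=4,name='o3')
a,b,c=[cv2.imread(f'pics/o{i}.png')[:540] for i in(1,2,3)]
H=540
cv2.imwrite('pics/o123.png',cv2.resize(np.hstack([np.pad(x,((0,H-len(x)),(0,0),(0,0))) for x in(a,b,c)]),None,fx=.53,fy=.53) if 0 else np.hstack([x[:540,:] for x in (a,b)]))
cv2.imwrite('pics/o123.png',cv2.imread('pics/o123.png')[:, :800] if 0 else cv2.resize(cv2.imread('pics/o123.png'),(800,400)))
E
```

```text
t 6.9833 pos [0.6463 0.0806 0.2365] F [ 0.81  0.6  -0.26] M [-0.102  0.028 -0.054] w 0.0209 j7 -1.8
shift mm [-3.5 -1.6  2.3] rotvec [-0.002   0.0003 -0.0002]
[[ 3.e-04  2.e-03  1.e+00]
 [ 2.e-04  1.e+00 -2.e-03]
 [-1.e+00  2.e-04  3.e-04]]
```

View pics/o1.png

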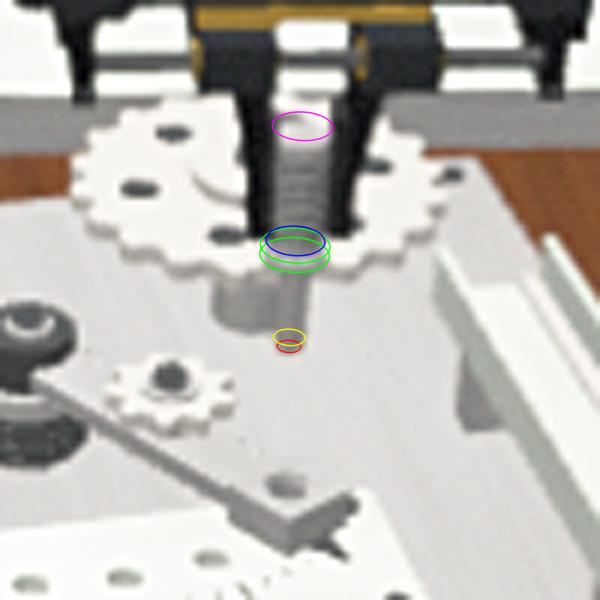

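View pics/o2.png

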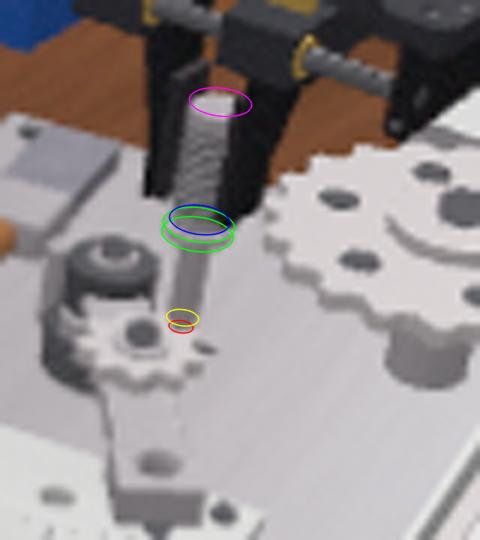

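View pics/o3.png

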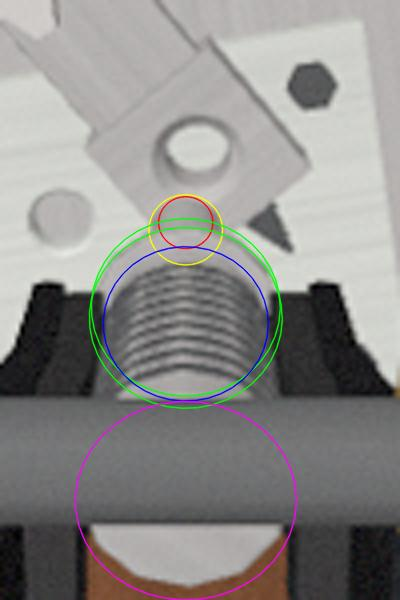

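```bash
python3 - <<'E'
from h import *
a=cv2.imread('pics/s3.png');
cv2.imwrite('pics/z1.png',cv2.resize(a[115:185,350:390],None,fx=8,fy=8,interpolation=cv2.INTER_CUBIC))
b=cv2.imread('pics/c3.png')
cv2.imwrite('pics/z2.png',cv2.resize(b[135:195,400:450],None,fx=8,fy=8,interpolation=cv2.INTER_CUBIC))
E
```

```text
(no output)
```

View pics/z1.png

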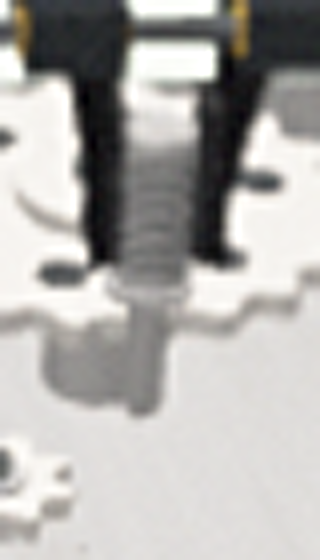

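View pics/z2.png

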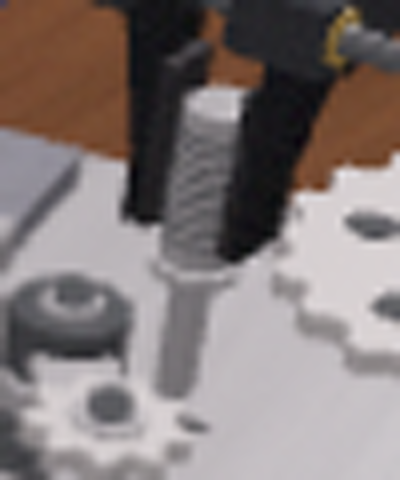

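```bash
python3 -m pendant '[[10,[10,-6,3],[0,0,0]],[10,[30,-6,3],[0,0,0]],[10,[48,-6,3],[0,0,0]],[10,[54,-6,3],[0,0,0]],[10,[54,-6,3],[0,0,0]]]'; python3 - <<'E'
from h import *
d=snap('side');e=snap('scene');w=snap('wrist')
p,Rm,Rt=plan([.649,.0745,.18])
tip=[p[0],p[1]+.002,p[2]-.0708]
ex=[((.649,.076,.105),.0069,(255,255,0))]
overlay(d,tip,box=(330,130,400,210),sc=7,name='o1',extra=ex);overlay(e,tip,box=(390,140,470,220),sc=7,name='o2',extra=ex);overlay(w,tip,box=(260,200,380,350),sc=4,name='o3',extra=ex)
for n,D,b in(('p1',d,(330,130,400,210)),('p2',e,(390,140,470,220)),('p3',w,(260,200,380,350))):
    cv2.imwrite(f'pics/{n}.png',cv2.resize(D['image'][b[1]:b[3],b[0]:b[2]],None,fx=4 if n=='p3' else 7,fy=4 if n=='p3' else 7,interpolation=cv2.INTER_CUBIC))
E
```

```text
time_s: 7.4
tool_pos: [0.648, 0.0753, 0.1797]
tool_rot: [-166.8, 89.8, -166.8]
force: [-1.2, 0.5, -1.8]
grip_width: 0.0206
t 7.55 pos [0.6501 0.0757 0.1833] F [ 0.57 -0.29 -1.03] M [-0.022  0.039 -0.003] w 0.0209 j7 -0.3
shift mm [ 3.3 -1.2 -1.1] rotvec [-0.0002  0.0017 -0.0002]
```

View pics/p1.png

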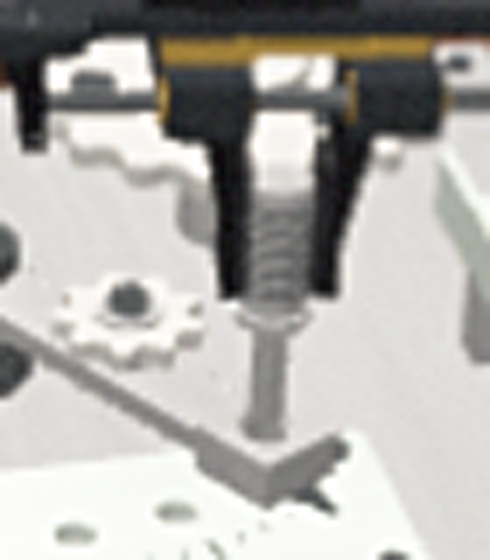

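View pics/p2.png

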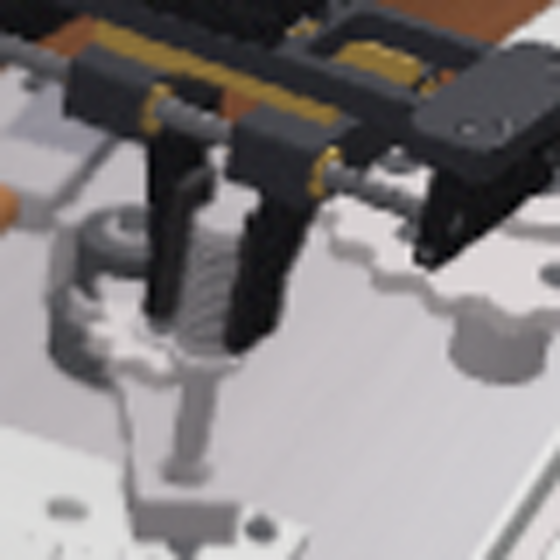

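View pics/p3.png

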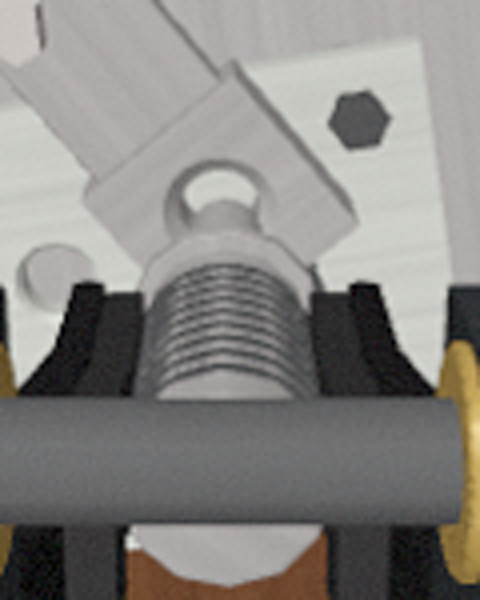

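View pics/o3.png

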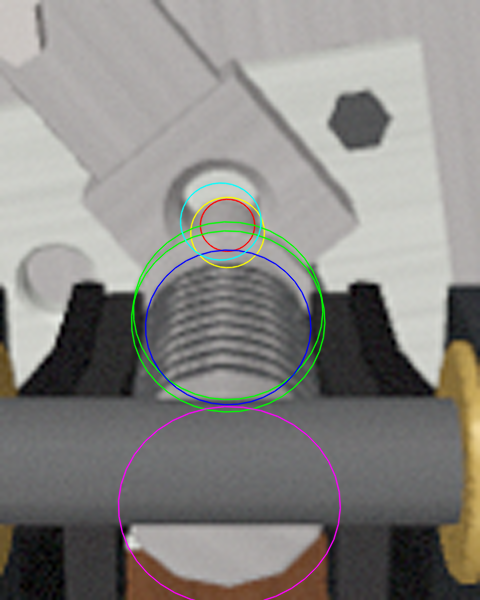

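In the wrist crop the eye's countersink is centred at about (218,208) and the pin nose at about (228,222). The nose is therefore about 1.5 mm too far in +x and 2 mm short in y.

```bash
python3 -m pendant '[[10,[0,2,-1.5],[0,0,0]],[10,[3,2,-1.5],[0,0,0]],[10,[6,2,-1.5],[0,0,0]],[10,[8,2,-1.5],[0,0,0]],[10,[8,2,-1.5],[0,0,0]],[10,[8,2,-1.5],[0,0,0]]]'; python3 - <<'E'
from h import *
b=(260,200,380,350)
for i in range(3):
    w=snap('wrist'); plan([.649,.0765,.162])
cv2.imwrite('pics/p4.png',cv2.resize(w['image'][b[1]:b[3],b[0]:b[2]],None,fx=4,fy=4,interpolation=cv2.INTER_CUBIC))
E
```

```text
time_s: 8.05
tool_pos: [0.6479, 0.0777, 0.1741]
tool_rot: [-106.6, 90.0, -106.6]
force: [0.0, -0.3, -1.1]
grip_width: 0.021
t 8.1 pos [0.6479 0.0777 0.1742] F [ 1.07 -0.47 -1.07] M [-0.221 -0.032  0.029] w 0.0212 j7 -0.4
shift mm [12.2 -1.2  1.1] rotvec [-0.0002 -0.      0.0003]
t 8.15 pos [0.6479 0.0777 0.1743] F [-0.5 -0.7 -0.8] M [-0.194 -0.027 -0.076] w 0.0208 j7 -0.4
shift mm [12.3 -1.2  1.1] rotvec [-0.0002 -0.      0.0003]
t 8.2 pos [0.6479 0.0777 0.1742] F [ 0.09  0.22 -2.51] M [-0.224  0.026  0.003] w 0.0207 j7 -0.4
shift mm [12.2 -1.2  1.1] rotvec [-0.0002 -0.0001  0.0002]
```

View pics/p4.png

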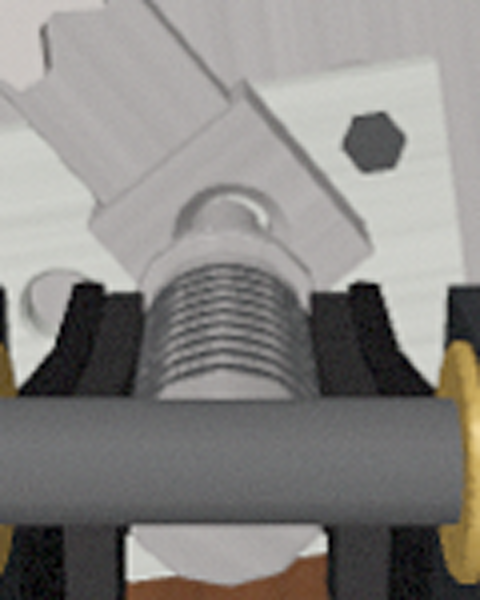

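```bash
python3 -m pendant '[[10,[2,-0.5,0.8],[0,0,0]],[10,[4,-0.5,0.8],[0,0,0]],[10,[6,-0.5,0.8],[0,0,0]],[10,[6,-0.5,0.8],[0,0,0]],[10,[6,-0.5,0.8],[0,0,0]]]'; python3 - <<'E'
from h import *
b=(260,200,380,350)
for i in range(3):
    w=snap('wrist'); plan([.649,.0765,.162])
cv2.imwrite('pics/p5.png',cv2.resize(w['image'][b[1]:b[3],b[0]:b[2]],None,fx=4,fy=4,interpolation=cv2.INTER_CUBIC))
E
```

```text
time_s: 8.62
tool_pos: [0.6486, 0.077, 0.1678]
tool_rot: [-119.0, 90.0, -119.0]
force: [0.5, -1.6, -2.5]
grip_width: 0.0208
t 8.6667 pos [0.6486 0.077  0.1679] F [-0.02 -1.84 -2.25] M [-0.626 -0.007  0.008] w 0.0207 j7 -0.2
shift mm [ 5.9 -0.4  0.4] rotvec [-0.0003 -0.0004  0.0007]
t 8.7167 pos [0.6486 0.077  0.1679] F [ 0.3  -2.14 -2.55] M [-0.703 -0.07   0.013] w 0.0206 j7 -0.2
shift mm [ 5.9 -0.5  0.4] rotvec [-0.0003 -0.0004  0.0007]
t 8.7667 pos [0.6486 0.077  0.168 ] F [ 0.86 -1.37 -2.7 ] M [-0.671 -0.091 -0.009] w 0.0207 j7 -0.2
shift mm [ 6.  -0.5  0.4] rotvec [-0.0003 -0.0004  0.0006]
```

View pics/p5.png

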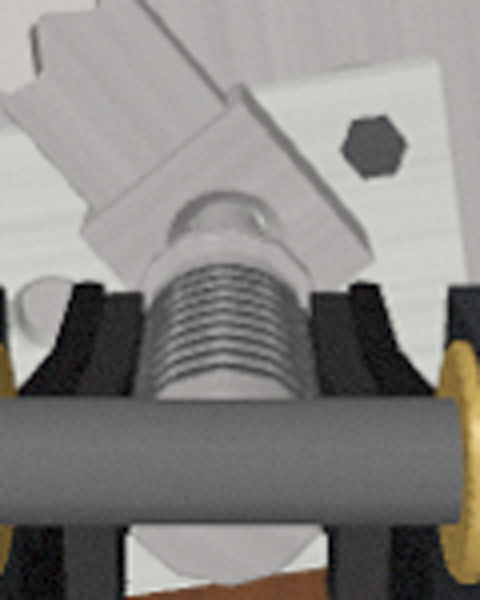

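```bash
python3 -m pendant '[[10,[0,-1.2,0],[0,0,0]],[10,[2,-1.2,0],[0,0,0]],[10,[4,-1.2,0],[0,0,0]],[10,[6,-1.2,0],[0,0,0]],[10,[6,-1.2,0],[0,0,0]],[10,[6,-1.2,0],[0,0,0]]]'; python3 - <<'E'
from h import *
b=(260,200,380,350)
for i in range(3):
    w=snap('wrist'); plan([.649,.0765,.162])
cv2.imwrite('pics/p6.png',cv2.resize(w['image'][b[1]:b[3],b[0]:b[2]],None,fx=4,fy=4,interpolation=cv2.INTER_CUBIC))
d=snap('side');cv2.imwrite('pics/p6s.png',cv2.resize(d['image'][130:220,300:410],None,fx=7,fy=7,interpolation=cv2.INTER_CUBIC)[:600])
E
```

```text
time_s: 9.27
tool_pos: [0.6486, 0.0766, 0.162]
tool_rot: [129.5, 90.0, 129.5]
force: [-0.1, -0.1, -1.8]
grip_width: 0.0211
t 9.3167 pos [0.6487 0.0766 0.1622] F [ 0.51 -0.47 -1.37] M [-0.194  0.091  0.027] w 0.0211 j7 -0.0
shift mm [ 0.2 -0.1  0.3] rotvec [ 0.0003 -0.0001 -0.0004]
t 9.3667 pos [0.6487 0.0766 0.1622] F [-0.54  0.09 -1.98] M [-0.207  0.068 -0.011] w 0.0208 j7 -0.0
shift mm [ 0.2 -0.1  0.3] rotvec [ 0.0002 -0.0001 -0.0003]
t 9.4167 pos [0.6487 0.0766 0.1623] F [-0.03  0.13 -1.92] M [-0.182  0.057 -0.018] w 0.0206 j7 -0.0
shift mm [ 0.2 -0.1  0.3] rotvec [ 0.0003 -0.0001 -0.0004]
```

View pics/p6s.png

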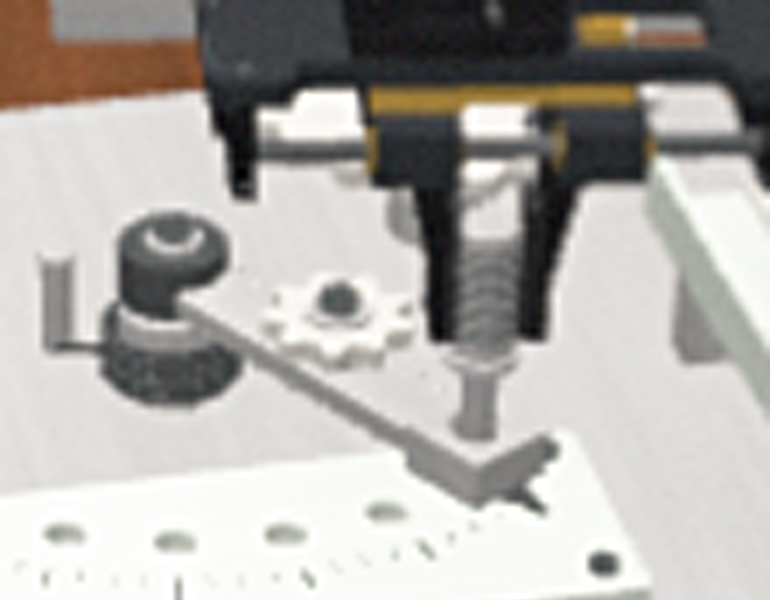

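View pics/p6.png

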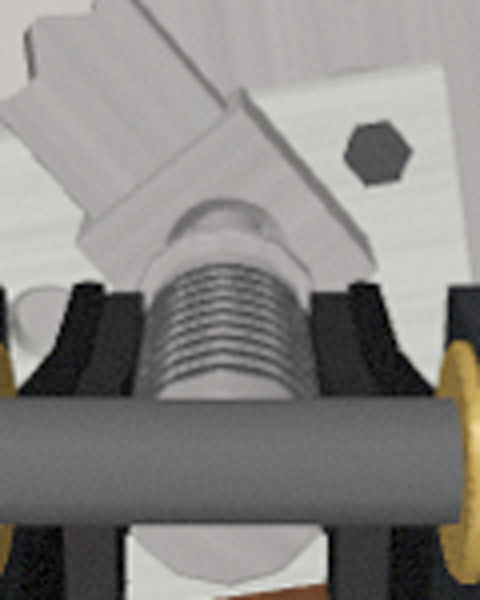

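```bash
python3 - <<'E'
import numpy as np
c=np.array([.5531,.1922]);a=np.radians(-50.42-np.arange(21)*2.1)
p=c+.15*np.c_[np.cos(a),np.sin(a)]
for s in(0,10):
    for i in range(1,11): q=(p[s+i]-p[s])*1000; print(s+i,'y %.1f z %.1f'%(q[1],q[0]),p[s+i].round(4))
E
```

```text
1 y -3.4 z -4.3 [0.6444 0.0732]
2 y -6.7 z -8.7 [0.6399 0.0699]
3 y -9.8 z -13.3 [0.6354 0.0668]
4 y -12.7 z -17.9 [0.6308 0.0639]
5 y -15.5 z -22.7 [0.626  0.0611]
6 y -18.1 z -27.5 [0.6212 0.0585]
7 y -20.5 z -32.5 [0.6162 0.0561]
8 y -22.7 z -37.5 [0.6112 0.0539]
9 y -24.7 z -42.6 [0.6061 0.0519]
10 y -26.6 z -47.8 [0.6009 0.05  ]
11 y -1.7 z -5.2 [0.5957 0.0484]
12 y -3.1 z -10.5 [0.5904 0.0469]
13 y -4.4 z -15.9 [0.585  0.0456]
14 y -5.5 z -21.3 [0.5796 0.0446]
15 y -6.3 z -26.7 [0.5742 0.0437]
16 y -7.0 z -32.2 [0.5687 0.043 ]
17 y -7.5 z -37.6 [0.5633 0.0425]
18 y -7.7 z -43.1 [0.5578 0.0423]
19 y -7.8 z -48.6 [0.5523 0.0422]
20 y -7.7 z -54.1 [0.5468 0.0423]
```

```bash
python3 -m pendant '[[10,[0,-3.4,-4.3],[0,0,0]],[10,[0,-6.7,-8.7],[0,0,0]],[10,[0,-9.8,-13.3],[0,0,0]],[10,[0,-12.7,-17.9],[0,0,0]],[10,[0,-15.5,-22.7],[0,0,0]],[10,[0,-18.1,-27.5],[0,0,0]],[10,[0,-20.5,-32.5],[0,0,0]],[10,[0,-22.7,-37.5],[0,0,0]],[10,[0,-24.7,-42.6],[0,0,0]],[10,[0,-26.6,-47.8],[0,0,0]]]'; python3 - <<'E'
from h import *
b=(220,200,420,350)
for i in range(2):
    w=snap('wrist'); plan([.6009,.05,.162])
cv2.imwrite('pics/p7.png',cv2.resize(w['image'][b[1]:b[3],b[0]:b[2]],None,fx=4,fy=4,interpolation=cv2.INTER_CUBIC))
d=snap('side');cv2.imwrite('pics/p7s.png',cv2.resize(d['image'][130:220,280:390],None,fx=7,fy=7,interpolation=cv2.INTER_CUBIC)[:600])
E
```

```text
time_s: 10.3
tool_pos: [0.6015, 0.0496, 0.163]
tool_rot: [13.2, 89.8, 13.2]
force: [6.1, 2.6, -1.5]
grip_width: 0.0207
t 10.35 pos [0.6005 0.0491 0.163 ] F [ 4.71  1.06 -1.82] M [ 0.46  -1.209 -0.092] w 0.0211 j7 0.3
shift mm [1.  0.9 0.4] rotvec [-0.0007  0.0019 -0.0008]
t 10.4 pos [0.601  0.0492 0.163 ] F [ 4.58  1.19 -2.18] M [ 0.285 -1.454 -0.017] w 0.0208 j7 0.3
shift mm [ 1.   0.8 -0.1] rotvec [-0.0006  0.0022 -0.0008]
```

View pics/p7s.png

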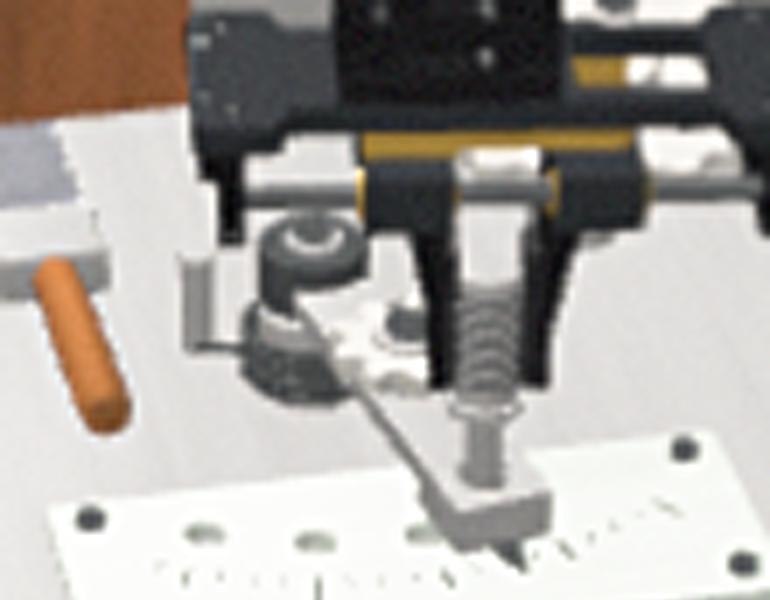

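View pics/p7.png

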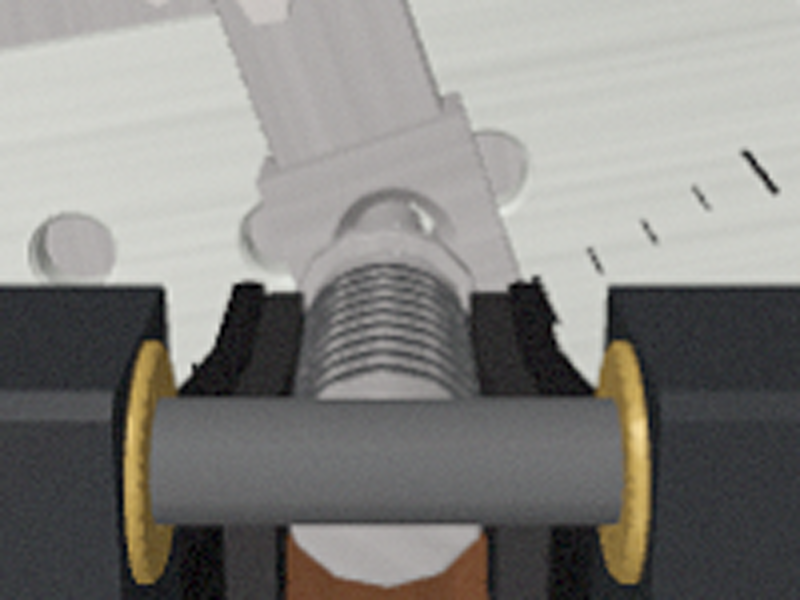

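The pin is carrying the arm: the pointer sits between the first and second holes in the side crop at (510,560), and spring force is about 5 N. I'll continue round the arc.

```bash
python3 -m pendant '[[10,[0,-1.7,-5.2],[0,0,0]],[10,[0,-3.1,-10.5],[0,0,0]],[10,[0,-4.4,-15.9],[0,0,0]],[10,[0,-5.5,-21.3],[0,0,0]],[10,[0,-6.3,-26.7],[0,0,0]],[10,[0,-7.0,-32.2],[0,0,0]],[10,[0,-7.4,-37.6],[0,0,0]],[10,[0,-7.6,-43.1],[0,0,0]],[10,[0,-7.6,-48.6],[0,0,0]],[10,[0,-7.5,-53],[0,0,0]]]'; python3 - <<'E'
from h import *
b=(220,200,420,350)
for i in range(3):
    w=snap('wrist'); plan([.5467,.0423,.162])
cv2.imwrite('pics/p8.png',cv2.resize(w['image'][b[1]:b[3],b[0]:b[2]],None,fx=4,fy=4,interpolation=cv2.INTER_CUBIC))
d=snap('side');cv2.imwrite('pics/p8s.png',cv2.resize(d['image'][130:230,270:380],None,fx=6,fy=6,interpolation=cv2.INTER_CUBIC)[:600])
d=snap('scene');cv2.imwrite('pics/p8c.png',cv2.resize(d['image'][140:240,330:440],None,fx=6,fy=6,interpolation=cv2.INTER_CUBIC)[:600])
E
```

```text
time_s: 11.28
tool_pos: [0.5498, 0.0415, 0.1633]
tool_rot: [-3.6, 89.7, -3.6]
force: [8.3, 0.6, -3.5]
grip_width: 0.0207
t 11.3333 pos [0.5491 0.0414 0.1633] F [ 6.43 -0.08 -3.02] M [ 0.011 -1.996 -0.027] w 0.0208 j7 -2.3
shift mm [ 1.3  0.9 -2.4] rotvec [-0.0005  0.0048  0.0002]
t 11.3833 pos [0.5495 0.0414 0.1633] F [ 8.59  0.59 -2.56] M [-2.100e-02 -2.122e+00 -2.000e-03] w 0.0203 j7 -2.2
shift mm [ 1.3  0.9 -2.8] rotvec [-0.0004  0.0052  0.0002]
t 11.4333 pos [0.5498 0.0414 0.1633] F [ 7.97 -0.41 -2.18] M [ 0.035 -2.075 -0.005] w 0.0206 j7 -2.2
shift mm [ 1.3  0.9 -3.1] rotvec [-0.0004  0.0054  0.0003]
```

View pics/p8s.png

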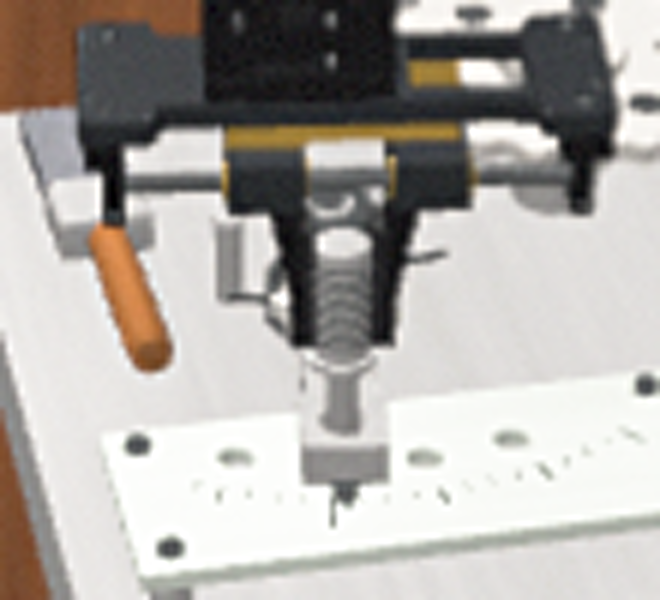

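View pics/p8.png

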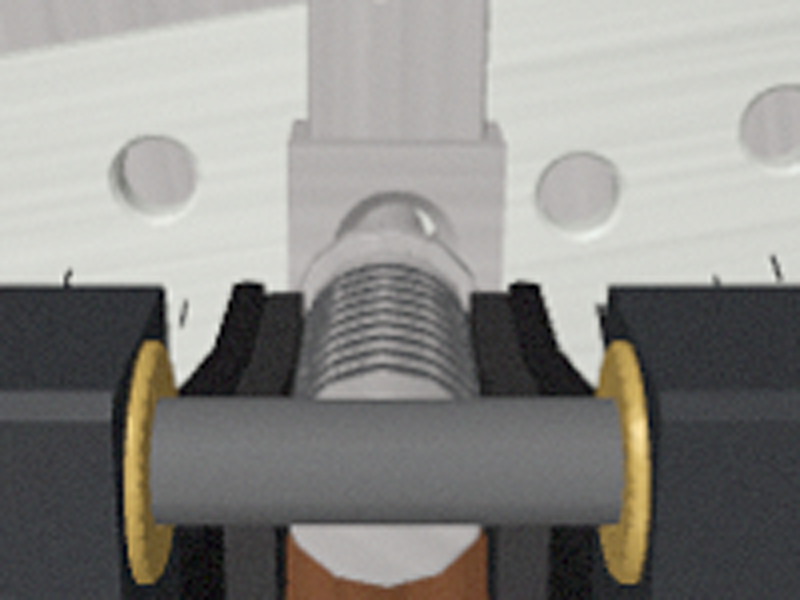

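View pics/p8c.png

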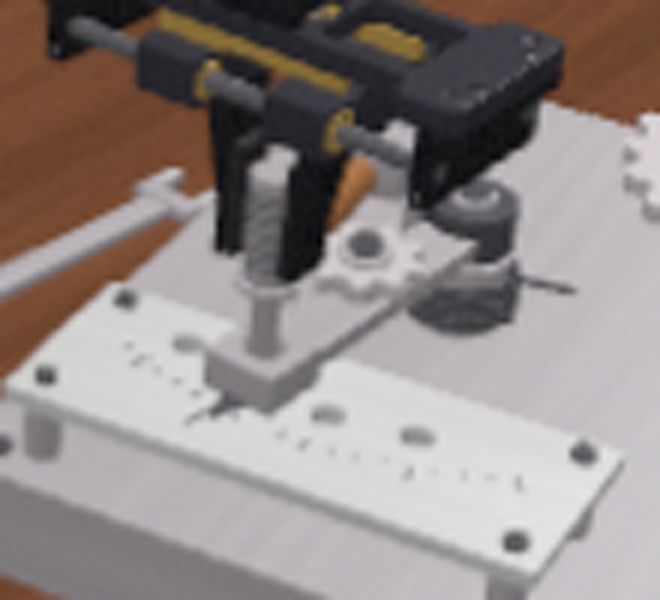

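```bash
python3 - <<'E'
from h import *
from scipy.optimize import least_squares
w=snap('wrist');p,_,_=plan([.5467,.0423,.162])
g=lambda u,v:(220+(u+.5)/4-.5,200+(v+.5)/4-.5)
H=np.array([world(w,*g(u,v),z=.085)[:2] for u,v in((156,176),(578,194),(788,127))])
ang=np.radians([56,28,14])
mod=lambda q,a:np.c_[q[0]+.15*np.cos(q[2]-a),q[1]+.15*np.sin(q[2]-a)]
r=least_squares(lambda q:(mod(q,ang)-H).ravel(),[.553,.192,-.88])
print(H.round(4),r.x,np.abs(r.fun).max(),'third',mod(r.x,np.radians([42.])),'eye0',mod(r.x,np.array([0.])))
print('shank at mouth',world(w,*g(396,222),z=.105),'knob top',world(w,*g(387,490),z=.187), 'collar',world(w,*g(388,285),z=.134))
b=(280,230,350,300)
cv2.imwrite('pics/p9.png',cv2.resize(w['image'][230:300,280:350],None,fx=8,fy=8,interpolation=cv2.INTER_CUBIC))
E
```

```text
t 11.5833 pos [0.55   0.0414 0.1633] F [ 8.16  0.31 -2.32] M [ 0.042 -2.125  0.012] w 0.0207 j7 -2.2
shift mm [ 1.3  0.9 -3.3] rotvec [-0.0004  0.0055  0.0005]
[[0.5115 0.0497]
 [0.5835 0.0463]
 [0.6189 0.058 ]] [ 0.55426323  0.19343329 -0.88338334] 0.0003886147676074314 third [[0.54742181 0.04358938]] eye0 [[0.64944421 0.07749976]]
shank at mouth [0.55206326 0.04760001 0.105     ] knob top [0.55008768 0.0453289  0.187     ] collar [0.55059119 0.04765557 0.134     ]
```

View pics/p9.png

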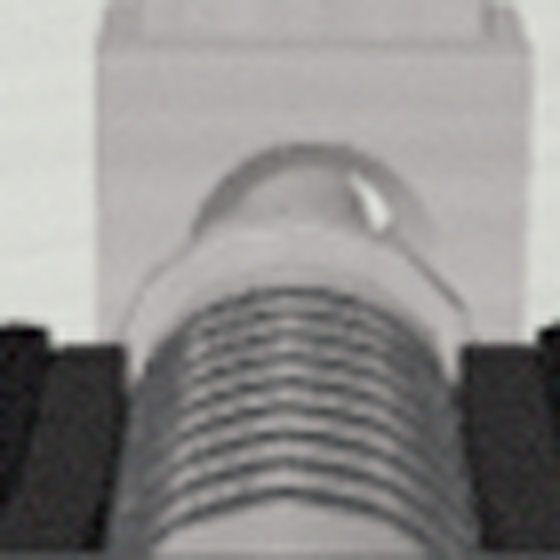

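```bash
python3 -m pendant '[[10,[0,0.5,-2],[0,0.005,0]],[10,[0,1,-3.7],[0,0.005,0]],[10,[0,1,-3.7],[0,0.005,0]],[10,[0,1,-3.7],[0,0.005,0]]]'; python3 - <<'E'
from h import *
for i in range(3):
    w=snap('wrist'); plan([.5467,.0423,.162])
cv2.imwrite('pics/p10.png',cv2.resize(w['image'][210:300,230:400],None,fx=4.5,fy=4.5,interpolation=cv2.INTER_CUBIC))
d=snap('side');cv2.imwrite('pics/p10s.png',cv2.resize(d['image'][170:230,290:370],None,fx=9,fy=9,interpolation=cv2.INTER_CUBIC)[:600])
E
```

```text
time_s: 11.92
tool_pos: [0.5464, 0.0418, 0.1633]
tool_rot: [-63.9, 89.9, -63.9]
force: [7.8, 0.3, -2.4]
grip_width: 0.0206
t 11.9667 pos [0.5464 0.0418 0.1633] F [ 8.34 -0.87 -3.01] M [-0.252 -2.103 -0.048] w 0.0208 j7 -2.5
shift mm [1.3 0.5 0.3] rotvec [-0.0008  0.0007  0.0013]
t 12.0167 pos [0.5464 0.0417 0.1633] F [ 7.42 -0.11 -2.1 ] M [-0.245 -2.16  -0.016] w 0.0206 j7 -2.5
shift mm [1.3 0.6 0.3] rotvec [-0.0009  0.0007  0.0013]
t 12.0667 pos [0.5465 0.0418 0.1633] F [ 8.45 -0.52 -2.68] M [-0.161 -2.126 -0.08 ] w 0.0208 j7 -2.5
shift mm [1.3 0.5 0.2] rotvec [-0.0008  0.0007  0.0013]
```

View pics/p10s.png

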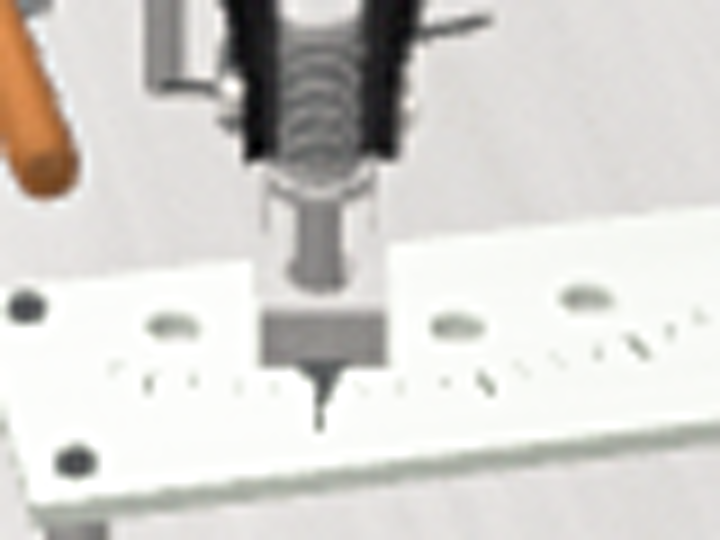

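View pics/p10.png

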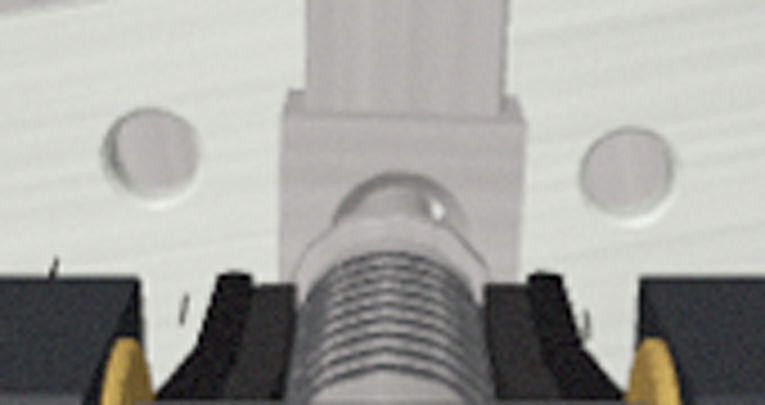

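Side crop: the pointer now points at the long line (320,420). Now I'll feel downward in small steps.

```bash
python3 -m pendant '[[10,[2,0.3,0.3],[0,0,0]],[10,[4,0.3,0.3],[0,0,0]],[10,[6,0.3,0.3],[0,0,0]],[10,[7.5,0.3,0.3],[0,0,0]],[10,[9,0.3,0.3],[0,0,0]],[10,[10,0.3,0.3],[0,0,0]],[10,[10,0.3,0.3],[0,0,0]]]'; python3 - <<'E'
from h import *
for i in range(3):
    w=snap('wrist'); plan([.5467,.0423,.1533])
E
```

```text
time_s: 12.7
tool_pos: [0.5477, 0.0415, 0.1544]
tool_rot: [-29.7, 89.8, -29.8]
force: [8.8, -1.4, 0.9]
grip_width: 0.0208
t 12.75 pos [0.5477 0.0415 0.1544] F [ 7.86 -2.64  1.23] M [-0.536 -2.107 -0.021] w 0.0212 j7 -2.2
shift mm [ 1.   0.8 -1. ] rotvec [-0.0012  0.0028  0.0016]
t 12.8 pos [0.5477 0.0415 0.1544] F [ 7.9  -1.16  1.66] M [-0.574 -2.134 -0.005] w 0.0208 j7 -2.2
shift mm [ 1.   0.8 -1. ] rotvec [-0.0012  0.0027  0.0017]
t 12.85 pos [0.5477 0.0415 0.1544] F [ 8.12 -0.76  0.74] M [-0.472 -2.164  0.003] w 0.0209 j7 -2.2
shift mm [ 1.1  0.8 -1. ] rotvec [-0.0013  0.0027  0.0016]
```

```bash
python3 -m pendant '[[10,[0,0,-0.8],[0,0.002,0]],[10,[1,0,-0.8],[0,0.002,0]],[10,[2,0,-0.8],[0,0.002,0]],[10,[3,0,-0.8],[0,0.002,0]],[10,[3,0,-0.8],[0,0.002,0]]]'; python3 - <<'E'
from h import *
for i in range(3):
    w=snap('wrist'); plan([.5467,.0423,.1533])
E
```

```text
time_s: 13.27
tool_pos: [0.5469, 0.0415, 0.1514]
tool_rot: [-61.7, 89.9, -61.7]
force: [8.9, -1.5, 2.4]
grip_width: 0.0208
t 13.3167 pos [0.5469 0.0415 0.1514] F [ 7.56 -1.62  2.22] M [-0.485 -2.116 -0.053] w 0.0207 j7 -2.1
shift mm [-1.9  0.8 -0.2] rotvec [-0.0012  0.0009  0.0016]
t 13.3667 pos [0.5469 0.0415 0.1514] F [ 8.3  -1.61  1.74] M [-0.526 -2.1    0.022] w 0.021 j7 -2.1
shift mm [-1.9  0.8 -0.2] rotvec [-0.0012  0.0009  0.0016]
t 13.4167 pos [0.5469 0.0415 0.1514] F [ 8.03 -1.61  2.18] M [-0.518 -2.115  0.024] w 0.021 j7 -2.1
shift mm [-1.9  0.8 -0.2] rotvec [-0.0012  0.0009  0.0016]
```

```bash
python3 -m pendant '[[10,[1,-0.4,0],[0,0,0]],[10,[2,-0.4,0],[0,0,0]],[10,[3,-0.4,0],[0,0,0]],[10,[4,-0.4,0],[0,0,0]],[10,[4,-0.4,0],[0,0,0]]]'; python3 - <<'E'
from h import *
for i in range(2):
    w=snap('wrist'); plan([.5467,.0423,.136])
d=snap('side');cv2.imwrite('pics/p11s.png',cv2.resize(d['image'][170:230,290:370],None,fx=9,fy=9,interpolation=cv2.INTER_CUBIC)[:600])
E
```

```text
time_s: 13.83
tool_pos: [0.5469, 0.0414, 0.1475]
tool_rot: [-50.7, 89.9, -50.8]
force: [8.2, -1.0, 1.1]
grip_width: 0.0206
t 13.8833 pos [0.5469 0.0414 0.1475] F [ 8.16 -0.18  1.96] M [-0.339 -2.106 -0.005] w 0.0211 j7 -1.9
shift mm [11.5  0.9 -0.2] rotvec [-0.001   0.0009  0.0013]
t 13.9333 pos [0.5469 0.0414 0.1475] F [ 8.61 -1.24  2.95] M [-0.384 -2.028 -0.039] w 0.0205 j7 -1.9
shift mm [11.5  0.9 -0.2] rotvec [-0.001   0.0009  0.0012]
```

View pics/p11s.png

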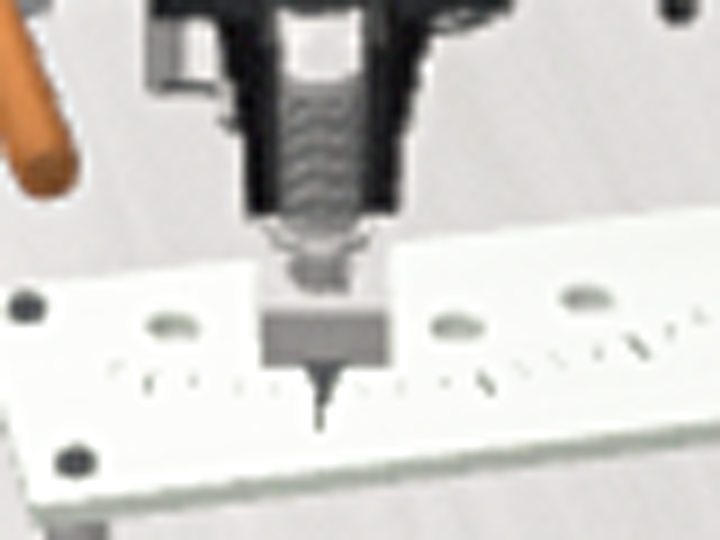

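The pin is clearly going into the plate hole: the tip is about 8 mm below the plate and the drag is only a few newtons.

```bash
python3 -m pendant '[[10,[1.2,0,0],[0,0,0]],[10,[2.4,0,0],[0,0,0]],[10,[3.6,0,0],[0,0,0]],[10,[4.8,0,0],[0,0,0]],[10,[6,0,0],[0,0,0]],[10,[7.2,0,0],[0,0,0]],[10,[8.4,0,0],[0,0,0]],[10,[8.4,0,0],[0,0,0]]]'; python3 - <<'E'
from h import *
plan([.5467,.0423,.136])
E
python3 -m pendant '[[10,[0.8,0,0],[0,0,0]],[10,[1.6,0,0],[0,0,0]],[10,[2.4,0,0],[0,0,0]],[10,[2.4,0,0],[0,0,0]]]'
python3 - <<'E'
from h import *
for i in range(2):
    w=snap('wrist'); plan([.5467,.0423,.136])
d=snap('side');cv2.imwrite('pics/p12s.png',cv2.resize(d['image'][170:230,290:370],None,fx=9,fy=9,interpolation=cv2.INTER_CUBIC)[:600])
E
```

```text
time_s: 14.65
tool_pos: [0.5469, 0.0414, 0.139]
tool_rot: [-55.4, 89.9, -55.4]
force: [7.8, -1.6, 1.3]
grip_width: 0.0208
t 14.65 pos [0.5469 0.0414 0.139 ] F [ 7.78 -1.56  1.28] M [-3.700e-01 -2.054e+00 -1.000e-03] w 0.0208 j7 -1.7
shift mm [ 3.   0.9 -0.2] rotvec [-0.0011  0.0009  0.0013]
time_s: 14.98
tool_pos: [0.5469, 0.0414, 0.1367]
tool_rot: [-54.2, 89.9, -54.3]
force: [8.5, -2.2, 1.8]
grip_width: 0.0208
t 15.0333 pos [0.5468 0.0414 0.1367] F [ 8.93 -2.13  1.74] M [-0.456 -2.003 -0.048] w 0.0207 j7 -1.6
shift mm [ 0.7  0.9 -0.1] rotvec [-0.0011  0.0008  0.0012]
t 15.0833 pos [0.5468 0.0414 0.1367] F [ 7.69 -1.37  2.18] M [-0.378 -2.018  0.074] w 0.0208 j7 -1.6
shift mm [ 0.7  0.9 -0.1] rotvec [-0.001   0.0008  0.0013]
```

View pics/p12s.png

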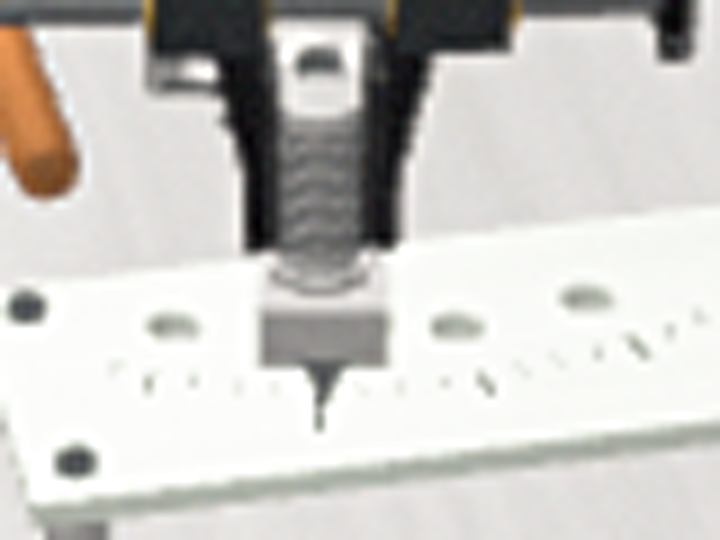

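```bash
python3 -m pendant '[[10,[0.7,0,0],[0,0,0]],[10,[1.2,0,0],[0,0,0]],[10,[1.8,0,0],[0,0,0]],[10,[2.2,0,0],[0,0,0]],[10,[2.2,0,0],[0,0,0]]]'
python3 - <<'E'
from h import *
for i in range(2):
    w=snap('wrist'); plan([.5467,.0423,.136])
E
```

```text
time_s: 15.55
tool_pos: [0.5475, 0.0413, 0.1357]
tool_rot: [-20.1, 89.9, -20.2]
force: [6.3, -1.6, 7.6]
grip_width: 0.0208
t 15.6 pos [0.5475 0.0413 0.1357] F [ 6.47 -2.46  7.66] M [-0.493 -1.706  0.032] w 0.0211 j7 -1.5
shift mm [-0.3  1.  -0.8] rotvec [-0.0011  0.0022  0.0008]
t 15.65 pos [0.5475 0.0413 0.1357] F [ 7.11 -1.97  7.74] M [-0.485 -1.638  0.025] w 0.0205 j7 -1.5
shift mm [-0.3  1.  -0.8] rotvec [-0.0011  0.0022  0.0008]
```

The collar has seated: motion stopped at a tip height of about 0.065 m and the vertical force rose about 6 N. I'll let the spring load pass onto the plate before letting go.

```bash
python3 -m pendant '[[10,[0,0,0.7],[0,0,0]],[10,[0,0,1.4],[0,0,0]],[10,[-0.5,0,2.1],[0,0,0]],[10,[-0.5,0,2.8],[0,0,0]],[10,[-0.5,0,2.8],[0,0,0]]]'
python3 - <<'E'
from h import *
for i in range(2):
    w=snap('wrist'); plan([.5467,.0423,.136])
E
```

```text
time_s: 16.07
tool_pos: [0.548, 0.0413, 0.1356]
tool_rot: [-166.1, 89.8, -166.2]
force: [1.7, -1.7, 11.3]
grip_width: 0.0206
t 16.1167 pos [0.548  0.0413 0.1356] F [ 0.78 -1.42 10.89] M [-0.452 -0.379 -0.019] w 0.0208 j7 -1.3
shift mm [-0.3  1.  -1.3] rotvec [-0.0011 -0.0033  0.0008]
t 16.1667 pos [0.548  0.0412 0.1357] F [ 1.29 -1.35 10.85] M [-0.494 -0.354  0.086] w 0.0208 j7 -1.3
shift mm [-0.3  1.1 -1.3] rotvec [-0.0011 -0.0032  0.0008]
```

```bash
python3 -m pendant '[[24,[0,0,0],[0,0,0]],[28,[0,0,0],[0,0,0]],[36,[0,0,0],[0,0,0]],[40,[0,0,0],[0,0,0]],[40,[0,0,0],[0,0,0]]]'
python3 - <<'E'
from h import *
w=snap('wrist','w9'); plan([.5467,.0423,.136])
d=snap('side');cv2.imwrite('pics/p13s.png',cv2.resize(d['image'][150:230,280:380],None,fx=7,fy=7,interpolation=cv2.INTER_CUBIC)[:600])
E
```

```text
time_s: 16.58
tool_pos: [0.545, 0.0429, 0.132]
tool_rot: [-177.9, 89.4, -177.9]
force: [-0.8, 0.1, 0.3]
grip_width: 0.0373
t 16.6333 pos [0.5453 0.043  0.132 ] F [-1.06  0.17 -0.76] M [-0.056 -0.013  0.026] w 0.0387 j7 -1.3
shift mm [-4.  -0.7  1.4] rotvec [ 0.0001 -0.0095  0.0004]
```

View pics/p13s.png

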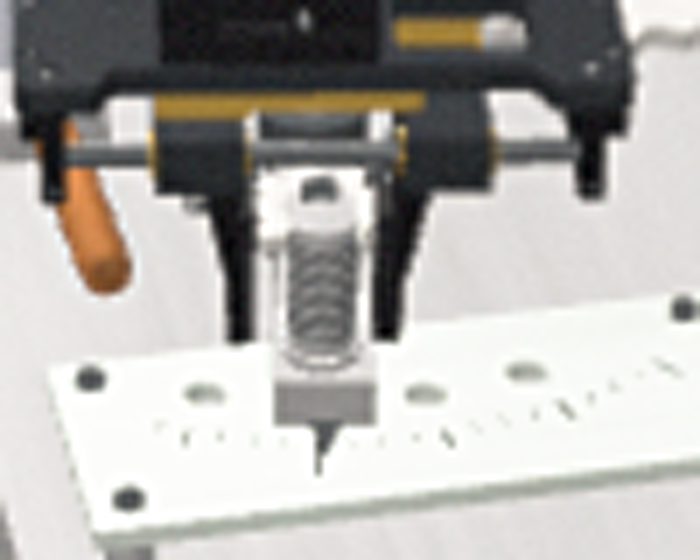

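View pics/w9.png

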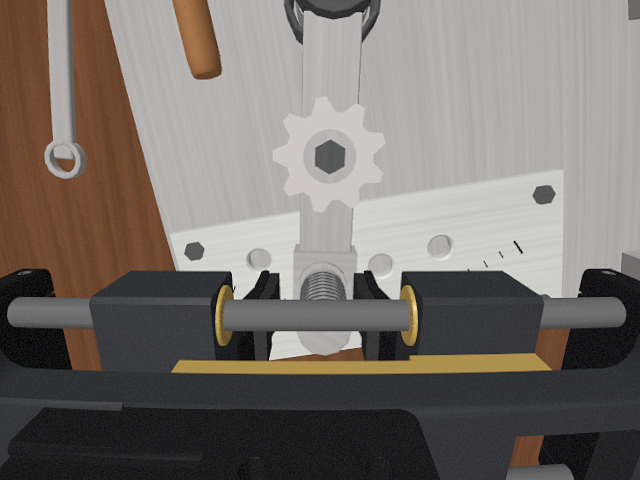

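Both views show the fingers clear, the pin standing upright and the pointer still at the long line. Retreating straight up.

```bash
python3 -m pendant '[[40,[-10,0,0],[0,0,0]],[40,[-25,0,0],[0,0,0]],[40,[-45,0,0],[0,0,0]],[40,[-75,0,0],[0,0,0]],[40,[-105,0,0],[0,0,0]],[40,[-130,0,0],[0,0,0]],[40,[-130,0,0],[0,0,0]],[40,[-130,0,0],[0,0,0]]]'
python3 - <<'E'
from h import *
w=snap('wrist'); plan([.5467,.0423,.136])
d=snap('side','s14');e=snap('scene','c14')
tip=[.5475,.0435,.065]; ex=[((.5475,.0435,.085),.0069,(255,255,0))]
a=cv2.resize(d['image'][170:230,290:370],None,fx=5,fy=5,interpolation=cv2.INTER_CUBIC)
b=cv2.resize(e['image'][150:230,330:410],None,fx=5,fy=5,interpolation=cv2.INTER_CUBIC)
c=np.zeros((400,800,3),np.uint8);c[:300,:400]=a;c[:400,400:]=b;cv2.imwrite('pics/p14.png',c)
for n,D in(('side',d),('scene',e)):
    P=cloud(D);m=(np.abs(P[...,0]-.547)<.018)&(np.abs(P[...,1]-.043)<.022)&(P[...,2]>.150)&(P[...,2]<.17)
    q=P[m]; print(n,m.sum(),q.mean(0).round(4),np.percentile(q[:,2],98).round(4))
E
```

```text
time_s: 17.35
tool_pos: [0.5481, 0.0431, 0.2648]
tool_rot: [162.7, 89.8, 162.7]
force: [-0.4, -0.7, -1.0]
grip_width: 0.0399
t 17.4 pos [0.5472 0.0431 0.2632] F [-0.15 -0.29 -0.42] M [-0.063  0.059 -0.006] w 0.0397 j7 -4.3
shift mm [127.2  -0.8   0.3] rotvec [ 0.0001 -0.0065 -0.0004]
side 62 [0.5487 0.0387 0.1559] 0.161
scene 61 [0.5506 0.0424 0.1558] 0.159
```

View pics/p14.png

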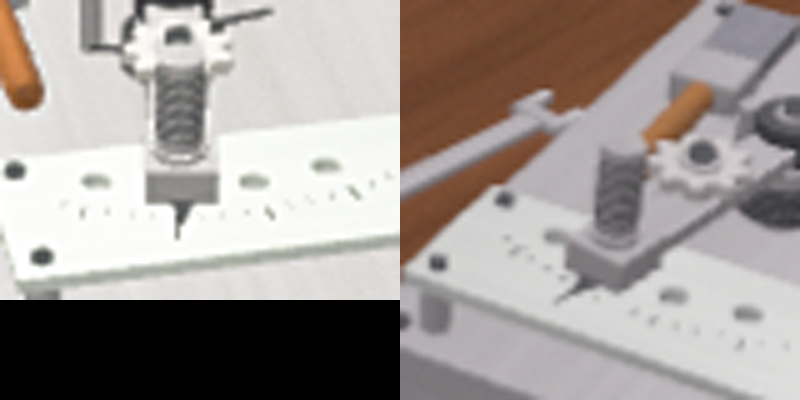

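View pics/s14.png

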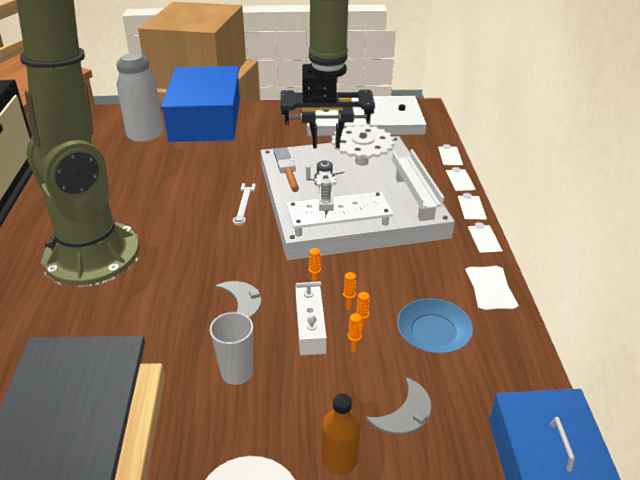

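The pin stands upright with its collar on the boss, in the left crop at (180,155). The pointer is at the long line at (178,230). The knob's top is at about 0.160 m against 0.159 m expected when home, and nothing else has moved.

```bash
python3 -c "
from cell import env
print(env.sign_off())"
```

```text
the job is handed in; nothing more can be done
None
```

The tensioner arm is pinned back at the third, long line, and the locking pin is home in its hole. I took the steel-knob pin from the middle hole of the block and put it in the eye. I then pushed the arm round its arc and felt the pin down in small steps, with less than 12 N vertical force throughout. Before opening the fingers I let the spring load pass onto the plate. The job was handed in at about 17.5 s, and the hand-in gives no verdict.

**Last checks:**
- **Pin:** it stands upright on its own with its collar on the boss. The knob top measures 0.159–0.161 m, against 0.159 m expected when fully home.
- **Arm:** the pointer was on the long line just before the retreat and again after it.
- **Robot:** the gripper is clear, about 13 cm above the pin, and the wrist force reads near zero.
- **Other things:** the tools, pins and dishes look unmoved in the last side picture.

**Disagreements:** the scene and side cameras differed by 2–4 mm in y, so I aligned the pin using the wrist view and the felt forces instead. None of the checks failed.

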